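Load a toy cut-out into the finishing stand

ROBOT

A 6-joint arm with a two-finger parallel gripper is mounted at the origin on the work surface. World frame = base frame: x ahead of the robot, y to its left, z up, the work surface at z = 0. Lengths are in m, angles in rad, forces in N, time in s.
With the tool pointing down it reaches from about 0.275 to 1 m from the base axis. Payload 8.4 kg.
Tool frame: the origin (TCP) lies at the very end of the fingers, on their centre line; the grasp point (between the pads) lies 19 mm behind it; z points along the fingers, y is the direction in which the jaws open and shut (so a half turn about z gives the same grasp; the last joint's range is limited). The gripper opens to 85 mm and grips with 20 to 120 N. Pads are 22 mm wide; open, the fingers measure 114 mm over their backs; the gripper's body (76 mm by 85 mm) begins 54 mm behind the grasp point. The pads swing forward as they close: fully open they stand 13 mm farther back than shut.
Start: joints at [1.245, 0.353, 1.633, -0, 1.155, -0.002], TCP at [0.199, 0.593, 0.201] pointing down, gripper open.
Joint ranges: [-2.63, 2.63], [-0.92, 2.1], [0.06, 2.66], [-1.3, 4.44], [0, 2.69], [-3.02, 3.02]. Speed limits (rad/s): [2.22, 2.22, 2.79, 3.14, 3.14, 3.14].

INTERFACE

Orientations are given as a unit quaternion [w, x, y, z].
In Python, from rig import * gives the robot as it stands.
- The arm moves only by the tool step_arm, never from a script. Its argument "increments" is a list that holds one entry, the list of rows, each a list of 5 numbers: the shift along the tool's x, y, z in mm, then the turn about the tool's z in rad, then the opening, from -1 (shut) to 1 (fully open), so that 0 is half open. In form: [[[dx, dy, dz, yaw, jaw], ...]]. A call has 1 to 5 rows; each row shifts and turns the commanded pose from where the row before left it, along the tool's axes as they then stand; what a row does not reach is not made up. A row lasts 1/12 s, in which the tool goes at most 41.7 mm and 7.16 degrees, less where a joint would pass 70% of its speed; a pose out of reach is approached as far as the arm can. A call is refused whole if a number of a shift passes 41.7 or a number of a turn 0.125, either way. A call with a gripper value outside its range is refused whole. The fingers move at their own pace and stop on an object; "grip_force" is the grip in N (left out, the last holds). Time passes only in rows, so rows that do not move let the fingers close. It gives the time, the measured TCP pose, the force and the opening at its end, in the units of the state.
- state(): the state, without advancing time (a new reading comes with each control period).
- read_camera(name): name is "scene" or "top"; returns a dict with "pixels" (420x560x3 uint8, red, green, blue), "vfov" (degrees; the focal length in pixels is half the picture's height over the tangent of half this angle, whatever the lens; pixels are square), "cx", "cy" (the principal point, pixels), "R" (3x3) and "t" (3): a world point X has camera coordinates R X + t. Camera axes: x right, y down, z forward; pixel columns grow to the right and rows downward; lengths in m; the calibration is good to about 2 mm. A picture is of the moment at which its call begins. There is no depth.
- finish_job(): hands the job in, once; it reports no verdict.
The state is a dict: "clock": time; "q": joint angles; "dq": joint speeds; "effort": joint torques, N m; "eef_pos": TCP position; "eef_rot": TCP orientation; "wrist_force": force on the tool from outside, world axes, zero at the start; "wrist_torque": the same for the moment, N m; "grip_width": finger opening in m.
Only numpy, scipy, OpenCV 4.12 (cv2) and the standard library are available. Lean on these libraries where they do the work, as an engineer would, in place of code of your own. Each camera call takes 0.05 s, during which the arm holds its last target.

TASK

Pull the spring clip out of the pin on the finishing stand so that the hold-down bar springs open, and put the clip in the metal tray so it does not get lost. With the bar open, stand the plywood fir tree upright in the stand's slot, its foot fully home on the slot floor, lowering it in rather than dropping it, and let go; leave the bar open, and the house, glue bottle and sanding block where they are.

Things in the scene. Friction and masses are not known exactly. Their poses are not given: they have to be found in the camera images.
- stand: Finishing stand: fixed brown wooden block on the bench, 116 (x) by 124 (y) by 45 mm high, with one open-topped slot in its middle and, over the slot's -y part, a flat steel hold-down bar locked by a pin and spring clip. Origin: centre of its underside. x across the slot, y along it, z up.
- slot_floor (a point): Centre of the slot's floor, 20 mm above the bench and 25 mm below the block's top; axes as the stand's. The slot is 24 mm wide (x), 96 mm long (y), 25 mm deep, with upright walls.
- pin_hole (a point): Middle of the cross hole (along the stand's y) in the upright square steel pin, 59 mm above the bench. The fixed pin, 16 (x) by 14 (y) mm, stands at stand x = -36, y = -42 mm; its top is 72 mm above the bench.
- bar (a joint): Hold-down bar, 32 mm wide (y), 10 mm thick, shut over the slot at stand y = -42 mm; hinged at x = +42 mm, its forked end at x = -51 mm straddles the pin. 0 rad = shut, level 51 mm above the bench; grows to the stop at 1.8 rad, past upright, end 142 mm above the bench. A weak spring (0.09 N m) swings it open by itself in about 1 s once the clip is out, and keeps it open.
- clip_loop (a point): Centre of the loop of the loose steel wire clip (30 g): level, 59 mm above the bench, outside the block's -y end, free beneath and beside. Axes: y from the loop along the straight leg, z up. The flat loop is 28 mm across x over its 5 mm wire, sides parallel to y: pinch it from above across x. Pull along its own -y, a few newtons; free after 45 mm. A wavy leg lies up to 19 mm to +x.
- clip_tip (a point): Tip of the clip's straight leg, 68 mm from the loop's centre along its y; it sticks out about 22 mm beyond the pin's axis at first, lying above the bar's fork.
- tray: Plain aluminium tray, open on top, 110 mm (x) by 140 mm (y), 25 mm high, walls and floor 3 mm, 0.6 kg. Origin: centre of its underside on the bench; y is its long side.
- tree_mid (a point): Centre of the loose white-primed plywood fir tree (85 g), half-way up: a flat cut-out 20 mm thick (x), 122 mm high, standing on its foot on the bench. z up, y along the foot. Trunk 18 mm wide (y) at 24 to 42 mm, then three tiers: 56 mm wide at 42 mm, 48 mm at 70 mm tapering to 24 mm at 96 mm, top at 122 mm. Same both ways round.
- tree_foot (a point): Centre of the underside of the fir tree's foot, 61 mm under its centre. The foot is a straight strip 90 mm long (y), 20 mm thick (x), 24 mm high, its lower edges bevelled by 3 to 4 mm; it goes into the slot along the slot's y.
- house_mid (a point): Bystander: white-primed plywood house cut-out with the same foot and thickness, 88 mm high, with a pitched roof and chimney; centre, half-way up. Tree and house stand on the left; which is nearer to the robot changes.
- glue: Bystander: white glue bottle, 56 mm across, 120 mm high; origin at the centre of its underside.
- sander: Bystander: cork sanding block, 62 by 102 mm, 28 mm high; origin at the centre of its underside.
Mind the look-alikes: they are no part of the job. Leave any blue or red look-alike of the part that bears tree_mid alone.

How it is judged:
On the way:
1. the clip is out of the pin and the hold-down bar has sprung open (value of joint bar above 1.5 rad and distance between clip_tip and slot_floor above 0.06 m), for 0.2 s.
At the end, for the whole second after the job is handed in: The bar is open (beyond 1.5 rad); the clip lies inside the tray's walls, both its loop and its leg tip less than 30 mm above the bench; the tree's foot is within 3 mm of the slot floor and 7 mm of its centre, upright within 0.1 rad; tree and clip are at rest (value of joint bar above 1.5 rad and x of clip_loop in the frame of tray between -0.055 and 0.055 m and y of clip_loop in the frame of tray between -0.07 and 0.07 m and x of clip_tip in the frame of tray between -0.055 and 0.055 m and y of clip_tip in the frame of tray between -0.07 and 0.07 m and z of each of clip_loop, clip_tip in the frame of tray below 0.03 m and horizontal distance between tree_foot and slot_floor below 0.007 m and z of tree_foot in the frame of slot_floor below 0.003 m and angle between tree_foot's own z axis and vertical below 0.1 rad and linear speed of each of tree, clip below 0.02 m/s); the robot touches nothing.
It fails at once if the tree is dropped or knocked over (it moves faster than 0.6 m/s while not held) (linear speed of tree above 0.6 m/s and contact force between the fingers and tree below 0.05 N).
It fails at once if a bystander is shifted by more than 30 mm (distance of any of house_mid, glue, sander from where it was at the start of the episode above 0.03 m).
It also fails if it takes over 67 s, if anything falls off the work surface, if the arm or the gripper's body presses on something with over 40 N, if the wrist force passes 120 N, or if a joint passes its speed limit or range.

## Working session

There is one attempt and no reset: what is moved stays moved. The work goes in short steps, Python scripts to look and compute and a tool call to move; the robot and the scene stay as the last step left them, time stands still between calls to the robot, and variables do not carry over. Pictures are saved under pics/ and viewed, and the job is handed in when it is done.

Besides the shell and the picture viewer there is one more tool, called after ">>>" as name([rows], argument=value, ...), one row to a line, values as JSON. step_arm: Moves the arm, as the interface text tells. Its arguments: {"type":"object","properties":{"increments":{"type":"array","items":{"type":"array","items":{"type":"array","items":{"type":"number"}}}},"grip_force":{"type":"number"}},"required":["increments"]}

```bash
mkdir -p pics; ls; cat > h.py <<'E'
from rig import *
import numpy as np, cv2, pickle
def snap(name,tag):
    c=read_camera(name); pickle.dump(c,open(f'pics/{tag}.pkl','wb'))
    cv2.imwrite(f'pics/{tag}.png',c['pixels'][:,:,::-1]); return c
def load(tag): return pickle.load(open(f'pics/{tag}.pkl','rb'))
def proj(c,X):
    f=c['pixels'].shape[0]/2/np.tan(np.radians(c['vfov'])/2)
    p=np.asarray(c['R'])@np.asarray(X,float)+np.asarray(c['t']); return np.array([c['cx']+f*p[0]/p[2],c['cy']+f*p[1]/p[2]])
def unproj(c,u,v,z):
    f=c['pixels'].shape[0]/2/np.tan(np.radians(c['vfov'])/2)
    R=np.asarray(c['R']);C=-R.T@np.asarray(c['t']); d=R.T@np.array([(u-c['cx'])/f,(v-c['cy'])/f,1]); return C+d*(z-C[2])/d[2]
E
python3 - <<'E'
from h import *
for n in('scene','top'):
    c=snap(n,n+'0'); print(n,c['vfov'],c['cx'],c['cy'],-np.asarray(c['R']).T@c['t'],np.round(c['R'],3).tolist(),[k for k in c])
print(state())
for n in('scene','top'):
    im=cv2.imread(f'pics/{n}0.png'); cv2.imwrite(f'pics/{n}0b.png',cv2.resize(im,(800,600),interpolation=cv2.INTER_CUBIC))
E
```

```text
pics
scene 47.995863846605026 285.54345108450144 214.83964526189544 [0.95402379 0.36755346 0.94716671] [[-0.531, 0.847, 0.007], [0.713, 0.451, -0.536], [-0.457, -0.279, -0.844]] ['pixels', 'vfov', 'cx', 'cy', 'R', 't']
top 55.59646282767015 276.4627017499884 206.50911118863513 [0.34301344 0.06948835 0.96599957] [[-0.014, -1.0, -0.0], [-0.982, 0.014, -0.191], [0.191, -0.003, -0.982]] ['pixels', 'vfov', 'cx', 'cy', 'R', 't']
{'clock': 0.1, 'q': array([ 1.24456859e+00,  3.53575958e-01,  1.63404615e+00,  7.28264805e-06,
        1.15518822e+00, -2.40492600e-03]), 'dq': array([ 2.49838321e-04, -7.97638172e-04, -1.63759250e-03,  3.13758664e-04,
        5.63144609e-06,  1.24549650e-03]), 'effort': array([ 1.92499530e-03, -6.06366634e+01, -3.42822897e+01,  1.20648206e-04,
        3.96138828e-03, -1.11359489e-05]), 'eef_pos': array([0.19872633, 0.59208787, 0.20034443]), 'eef_rot': array([-1.02878408e-04,  1.61206328e-01,  9.86920538e-01, -6.00094687e-04]), 'wrist_force': array([-0.0458497 ,  0.54498562,  0.30882242]), 'wrist_torque': array([-0.02402502, -0.03756751, -0.01951786]), 'grip_width': 0.08541268672100565}
```

View pics/scene0b.png

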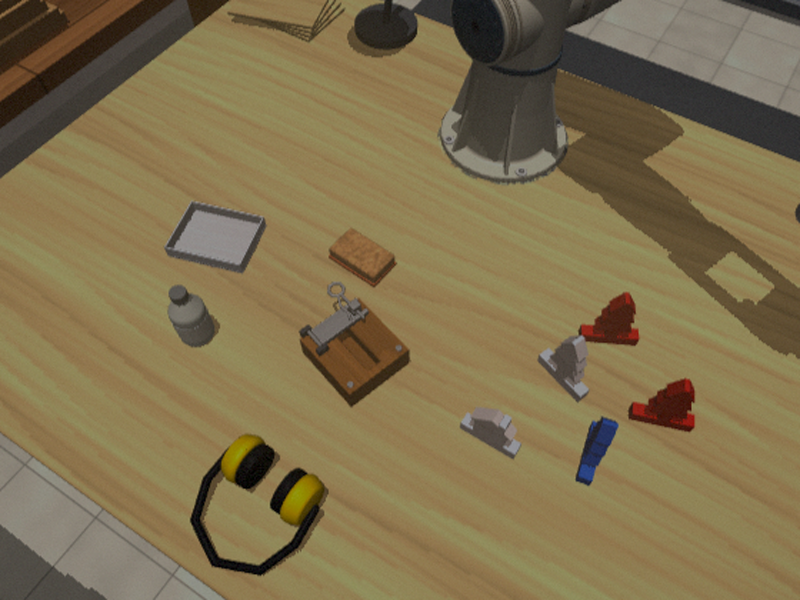

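View pics/top0b.png

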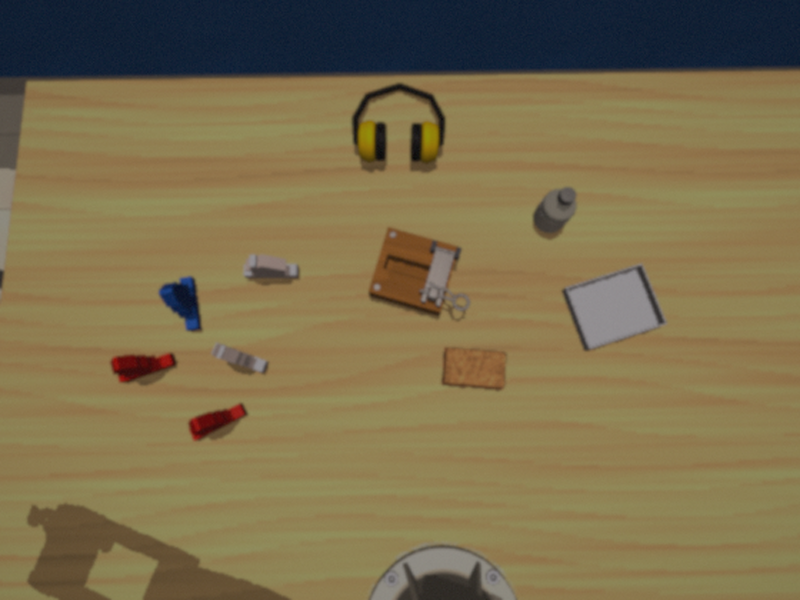

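The scene view shows the stand (355,345) with its clip loop (337,290), the tray (215,237), the tree (570,365) and the house (490,430), plus blue and red look-alikes. In the top view the stand is at (415,270), the loop at (457,308), the tree at (241,358) and the tray at (613,307). Next I'll zoom in on these.

```bash
python3 - <<'E'
from h import *
def crop(n,x0,y0,w,h,s,out):
    im=cv2.imread(f'pics/{n}.png')[y0:y0+h,x0:x0+w]; cv2.imwrite(out,cv2.resize(im,None,fx=s,fy=s,interpolation=cv2.INTER_CUBIC))
crop('scene0',200,185,100,105,5.7,'pics/a.png')
crop('top0',250,150,90,85,7,'pics/b.png')
a=cv2.imread('pics/scene0.png')[210:330,310:450]; b=cv2.imread('pics/top0.png')[160:280,130:230]
cv2.imwrite('pics/c.png',np.hstack([cv2.resize(a,None,fx=3.2,fy=3.2,interpolation=2),cv2.resize(b,None,fx=3.2,fy=3.2,interpolation=2)]))
E
```

```text
(no output)
```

View pics/a.png

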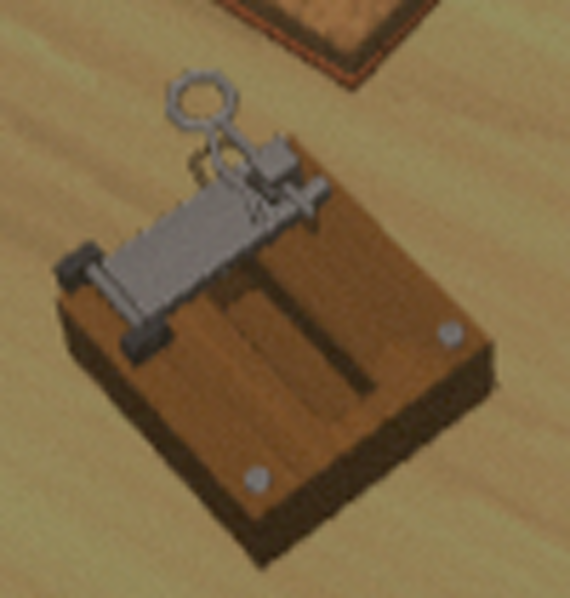

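View pics/b.png

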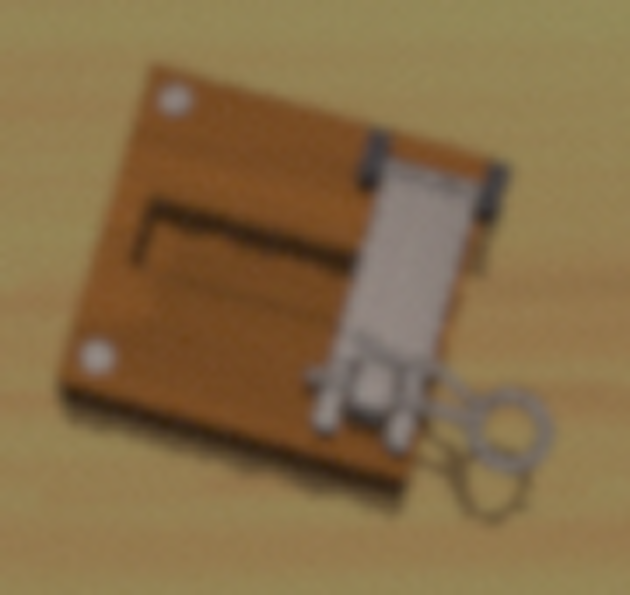

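View pics/c.png

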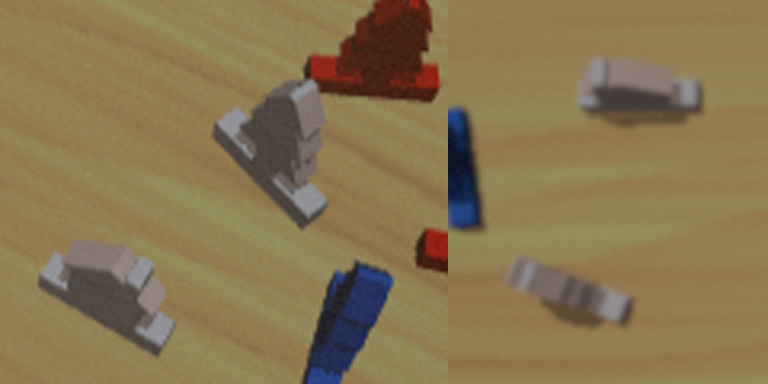

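```bash
cat > fit.py <<'E'
from h import *
from scipy.optimize import least_squares
def fit(obs,x0):
    def res(p):
        c,s=np.cos(p[2]),np.sin(p[2]); r=[]
        for cam,uv,X in obs:
            W=[p[0]+c*X[0]-s*X[1],p[1]+s*X[0]+c*X[1],X[2]]; r.extend(proj(cam,W)-uv)
        return np.array(r)
    o=least_squares(res,x0,loss='soft_l1'); return o.x,res(o.x).reshape(-1,2)
def px(U,V,s,x0,y0): return np.array([(U+.5)/s-.5+x0,(V+.5)/s-.5+y0])
def loc(p,X):
    c,s=np.cos(p[2]),np.sin(p[2]); return np.array([p[0]+c*X[0]-s*X[1],p[1]+s*X[0]+c*X[1]])
E
python3 - <<'E'
from fit import *
S=load('scene0');T=load('top0')
A=lambda U,V:px(U,V,5.7,200,185); B=lambda U,V:px(U,V,7,250,150)
h=.045;x,y=.058,.062
obs=[(S,A(495,345),(-x,y,h)),(S,A(262,522),(x,y,h)),(S,A(58,302),(x,-y,h)),(S,A(287,135),(-x,-y,h)),
(S,A(264,568),(x,y,0)),(S,A(495,388),(-x,y,0)),
(T,B(152,62),(x,y,h)),(T,B(62,385),(-x,y,h)),(T,B(507,162),(x,-y,h)),(T,B(402,487),(-x,-y,h))]
p,r=fit(obs,[.5,.05,-.28]); print('stand',p,np.round(r,1).tolist())
p1,r=fit(obs[:6],[.5,.05,-.28]);print(p1);p1,r=fit(obs[6:],[.5,.05,-.28]);print(p1)
print('loop pred',loc(p,(-.036,-.088)),'S',unproj(S,*A(201,99),.059),'T',unproj(T,*B(510,430),.059))
print('pin top pred',loc(p,(-.036,-.042)),unproj(T,*B(373,386),.072), unproj(S,*A(277,155),.072))
# tray: scene0b coords scale 1/0.7
k=.7
q=lambda U,V:px(U,V,1/k,0,0)
tr=[(T,q(563,290)),(T,q(640,267)),(T,q(664,323)),(T,q(587,349)),(S,q(192,203)),(S,q(265,215)),(S,q(243,270)),(S,q(167,251))]
for cam,uv in tr: print('tray',unproj(cam,*uv,.025))
# tree crop c: scene scale3.2 offset 310,210; top: U-448, offset130,160
Cs=lambda U,V:px(U,V,3.2,310,210);Ct=lambda U,V:px(U-448,V,3.2,130,160)
for n,pp,z in [('foot top R',Cs(326,203),.024),('foot bot front',Cs(304,227),.0),('foot top L',Cs(214,128),.024),('L back',Cs(235,108),.024),('front R',Cs(303,217),.024)]:print(n,unproj(S,*pp,z))
for n,pp,z in [('L up',Ct(515,256),.024),('L low',Ct(508,282),.024),('R up',Ct(632,296),.024),('R low',Ct(625,322),.024)]:print(n,unproj(T,*pp,z))
E
```

```text
stand [ 0.56568532  0.03473046 -0.29062031] [[0.1, -1.1], [-0.7, -0.2], [-0.2, -0.5], [0.7, -0.2], [0.4, 0.5], [-0.1, 1.0], [0.2, 0.6], [-0.5, -0.2], [-0.8, -0.2], [1.7, -0.6]]
[ 0.56596232  0.03466182 -0.28169641]
[ 0.56540994  0.03495944 -0.30301259]
loop pred [ 0.50597884 -0.03926369] S [ 0.50497091 -0.04189032  0.059     ] T [ 0.50729349 -0.03912271  0.059     ]
pin top pred [0.51915998 0.00480736] [0.52019104 0.00668659 0.072     ] [0.51715442 0.00405561 0.072     ]
tray [ 0.53096557 -0.21632352  0.025     ]
tray [ 0.56899396 -0.35009213  0.025     ]
tray [ 0.47242163 -0.380876    0.025     ]
tray [ 0.43088906 -0.24899704  0.025     ]
tray [ 0.47422188 -0.38222856  0.025     ]
tray [ 0.42617991 -0.25453534  0.025     ]
tray [ 0.53995093 -0.21065844  0.025     ]
tray [ 0.57827445 -0.34547104  0.025     ]
foot top R [0.43469129 0.37028392 0.024     ]
foot bot front [0.44590642 0.36498649 0.        ]
foot top L [0.42345826 0.28111621 0.024     ]
L back [0.40133232 0.28653091 0.024     ]
front R [0.45243899 0.3614523  0.024     ]
L up [0.45038852 0.36654482 0.024     ]
L low [0.4312104  0.37082325 0.024     ]
R up [0.41960926 0.27901955 0.024     ]
R low [0.40066438 0.28361077 0.024     ]
```

```bash
cat > plan.py <<'E'
from h import *
import sys
# usage: plan.py x y z psi jaw [maxrows]
def psi_now(s):
    w,x,y,z=s['eef_rot']; return 2*np.arctan2(y,x)-np.pi/2
def wrap(a): return (a+np.pi)%(2*np.pi)-np.pi
def plan(tgt,psi,jaw,v=41,dw=.12,maxr=60):
    s=state(); p=np.array(s['eef_pos']); a=psi_now(s); rows=[]
    while len(rows)<maxr:
        d=np.array(tgt)-p; dp=wrap(psi-a)
        n=np.linalg.norm(d)
        if n<.0006 and abs(dp)<.004: break
        m=max(n*1000/v,abs(dp)/dw,1); st=d/m; t=dp/m
        tx=np.array([np.cos(a+np.pi/2),np.sin(a+np.pi/2),0]);ty=np.array([np.cos(a),np.sin(a),0])
        r=[round(st@tx*1e3,1),round(st@ty*1e3,1),round(-st[2]*1e3,1),round(-t,3),jaw]
        rows.append(r); p=p+tx*r[0]/1e3+ty*r[1]/1e3-np.array([0,0,1])*r[2]/1e3; a=a-r[3]
    print('now',np.round(s['eef_pos'],4),'psi',round(wrap(psi_now(s)),3),'F',np.round(s['wrist_force'],1),'w',round(s['grip_width'],4),'t',s['clock'])
    for i in range(0,len(rows),5): print([rows[i:i+5]])
if __name__=='__main__':
    a=[float(x) for x in sys.argv[1:]]; plan(a[:3],a[3],a[4],*(a[5:7]))
E
python3 - <<'E'
from h import *
T=load('top0');S=load('scene0')
for u,v in[(446,348),(507,350),(505,389),(443,385)]: print(unproj(T,u*.7,v*.7,.028))
for u,v in[(536,232),(567,205)]: print(unproj(T,u*.7,v*.7,.0))
E
python3 plan.py .506 -.0405 .15 -.29 0.1
```

```text
[ 0.43520142 -0.01590887  0.028     ]
[ 0.43047622 -0.1163372   0.028     ]
[ 0.36711476 -0.10979864  0.028     ]
[ 0.3749762  -0.00913331  0.028     ]
[ 0.64076798 -0.18392949  0.        ]
[ 0.69009854 -0.24231721  0.        ]
now [0.1987 0.5921 0.2003] psi 1.247 F [-0.   0.5  0.3] w 0.0854 t 0.1
[[[np.float64(-28.6), np.float64(-29.2), np.float64(2.9), np.float64(0.089), 0.1], [np.float64(-31.1), np.float64(-26.5), np.float64(2.9), np.float64(0.089), 0.1], [np.float64(-33.4), np.float64(-23.7), np.float64(2.9), np.float64(0.089), 0.1], [np.float64(-35.3), np.float64(-20.6), np.float64(2.9), np.float64(0.089), 0.1], [np.float64(-37.0), np.float64(-17.4), np.float64(2.9), np.float64(0.089), 0.1]]]
[[[np.float64(-38.4), np.float64(-14.0), np.float64(2.9), np.float64(0.09), 0.1], [np.float64(-39.5), np.float64(-10.5), np.float64(2.9), np.float64(0.089), 0.1], [np.float64(-40.3), np.float64(-6.9), np.float64(2.9), np.float64(0.09), 0.1], [np.float64(-40.8), np.float64(-3.3), np.float64(3.0), np.float64(0.089), 0.1], [np.float64(-40.9), np.float64(0.3), np.float64(2.9), np.float64(0.09), 0.1]]]
[[[np.float64(-40.7), np.float64(4.0), np.float64(3.0), np.float64(0.089), 0.1], [np.float64(-40.2), np.float64(7.6), np.float64(2.9), np.float64(0.09), 0.1], [np.float64(-39.3), np.float64(11.2), np.float64(3.0), np.float64(0.089), 0.1], [np.float64(-38.2), np.float64(14.7), np.float64(2.9), np.float64(0.09), 0.1], [np.float64(-36.7), np.float64(18.0), np.float64(3.0), np.float64(0.089), 0.1]]]
[[[np.float64(-35.0), np.float64(21.2), np.float64(2.9), np.float64(0.09), 0.1], [np.float64(-32.9), np.float64(24.3), np.float64(3.0), np.float64(0.089), 0.1], [np.float64(-6.0), np.float64(5.4), np.float64(0.5), np.float64(0.018), 0.1]]]
```

>>> step_arm([
  [[-29, -29, 3, 0.09, 0.1], [-31, -26, 3, 0.09, 0.1], [-33, -24, 3, 0.09, 0.1], [-35, -21, 3, 0.09, 0.1], [-37, -17, 3, 0.09, 0.1]],
], grip_force=40)

```text
clock: 0.52
eef_pos: [0.2876, 0.407, 0.1855]
eef_rot: [-0.0, 0.379, 0.925, -0.0]
wrist_force: [1.2, 0.5, 1.0]
grip_width: 0.0472
```

>>> step_arm([
  [[-38, -14, 3, 0.09, 0.1], [-39, -10, 3, 0.09, 0.1], [-40, -7, 3, 0.09, 0.1], [-41, -3, 3, 0.09, 0.1], [-41, 0, 3, 0.09, 0.1]],
])

```text
clock: 0.93
eef_pos: [0.3758, 0.2237, 0.1709]
eef_rot: [0.0, 0.576, 0.817, 0.0]
wrist_force: [0.8, -0.2, 0.6]
grip_width: 0.0472
```

>>> step_arm([
  [[-41, 4, 3, 0.09, 0.1], [-40, 8, 3, 0.09, 0.1], [-39, 11, 3, 0.09, 0.1], [-38, 15, 3, 0.09, 0.1], [-36, 18, 3, 0.08, 0.1]],
])

```text
clock: 1.35
eef_pos: [0.4642, 0.04, 0.1558]
eef_rot: [0.0, 0.741, 0.672, 0.0]
wrist_force: [1.2, 0.8, 0.7]
grip_width: 0.0467
```

```bash
sed -i 's/print(\[rows\[i:i+5\]\])/print([[[float(q) for q in r] for r in rows[i:i+5]]])/' plan.py; python3 plan.py .506 -.0405 .12 -.29 0.1
```

```text
now [0.4642 0.04   0.1558] psi -0.098 F [1.2 0.8 0.7] w 0.0467 t 1.35
[[[-32.0, 20.8, 15.1, 0.081, 0.1], [-30.2, 23.3, 15.1, 0.081, 0.1], [-10.6, 9.7, 5.6, 0.03, 0.1]]]
```

>>> step_arm([
  [[-32, 21, 12, 0.08, 0.1], [-30, 23, 12, 0.08, 0.1], [-10.5, 9.7, 12, 0.032, 0.1], [0, 0, 0, 0, 0.1], [0, 0, 0, 0, 0.1]],
])

```text
clock: 1.77
eef_pos: [0.5052, -0.0382, 0.1191]
eef_rot: [-0.001, 0.801, 0.599, -0.001]
wrist_force: [-0.8, -1.1, 0.2]
grip_width: 0.0471
```

```bash
python3 - <<'E'
from h import *
from plan import *
s=state();print(s['eef_pos'],wrap(psi_now(s)),s['grip_width'])
c=snap('scene','s1');t=snap('top','t1')
for c,n,x0,y0 in((c,'s1',190,150),(t,'t1',260,140)):
    print(proj(c,s['eef_pos']),proj(c,[.506,-.0405,.059]))
a=cv2.imread('pics/s1.png')[150:270,190:300]; b=cv2.imread('pics/t1.png')[140:260,260:370]
cv2.imwrite('pics/d.png',np.hstack([cv2.resize(a,None,fx=3.6,fy=3.6,interpolation=2),cv2.resize(b,None,fx=3.6,fy=3.6,interpolation=2)]))
E
```

```text
[ 0.50516876 -0.03822818  0.11914482] -0.2861343587787113 0.047145566131170276
[233.85587971 187.19078232] [235.08900871 202.54685895]
[325.1937953  206.97569448] [323.04379262 211.54154392]
```

View pics/d.png

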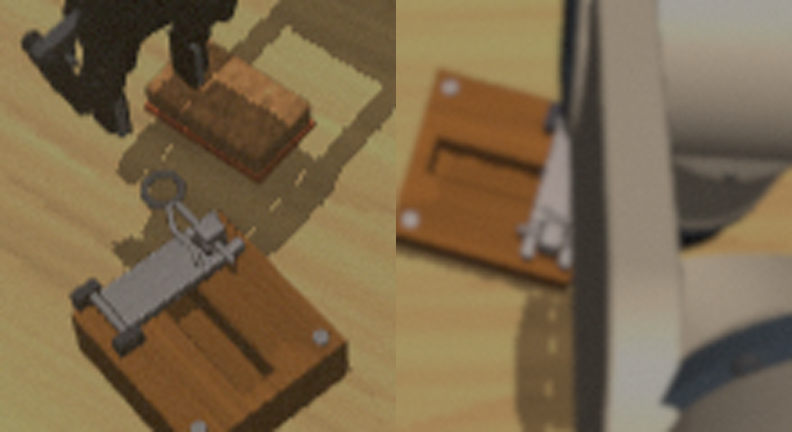

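>>> step_arm([
  [[-3, 1, 20, 0.004, 0.1], [0, 0, 20, 0, 0.1], [0, 0, 20, 0, 0.1], [0, 0, 8, 0, 0.1], [0, 0, 4, 0, 0.1]],
])

```text
clock: 2.28
eef_pos: [0.5052, -0.0398, 0.0475]
eef_rot: [-0.001, 0.801, 0.599, -0.001]
wrist_force: [0.3, -0.1, 0.4]
grip_width: 0.0469
```

```bash
python3 - <<'E'
from h import *
from plan import *
s=state();print(s['eef_pos'],wrap(psi_now(s)),s['grip_width'],s['wrist_force'])
c=snap('scene','s2')
print(proj(c,s['eef_pos']),proj(c,[.506,-.0405,.059]))
a=cv2.imread('pics/s2.png')[160:250,190:290]
cv2.imwrite('pics/e.png',cv2.resize(a,None,fx=6,fy=6,interpolation=2))
E
```

```text
[ 0.50524942 -0.03980096  0.04747898] -0.2869235302718214 0.04688982164232779 [ 0.28653814 -0.06949846  0.41359103]
[235.94809545 205.26350722] [235.08900871 202.54685895]
```

View pics/e.png

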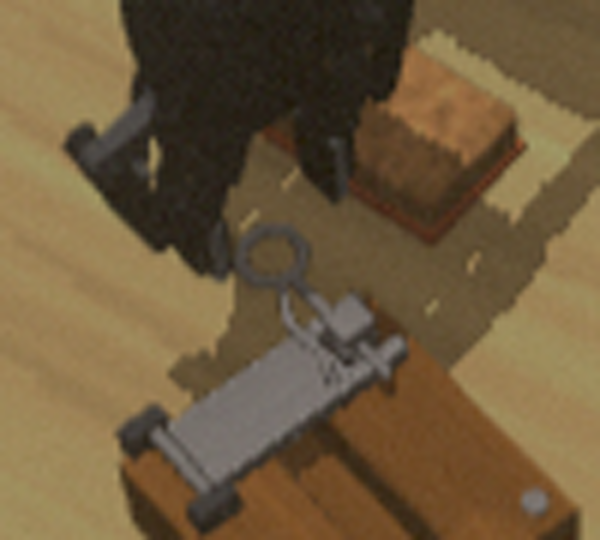

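>>> step_arm([
  [[-1, 0, 4, 0.003, 0.1], [0, 0, 4, 0, 0.1], [0, 0, 0, 0, 0.1]],
])

```text
clock: 2.58
eef_pos: [0.5061, -0.0418, 0.0402]
eef_rot: [0.0, 0.802, 0.597, 0.0]
wrist_force: [-0.0, 0.6, -0.0]
grip_width: 0.0469
```

```bash
python3 - <<'E'
from h import *
from plan import *
s=state();print(s['eef_pos'],wrap(psi_now(s)),s['grip_width'],s['wrist_force'])
c=snap('scene','s3')
a=cv2.imread('pics/s3.png')[160:250,190:290]
cv2.imwrite('pics/f.png',cv2.resize(a,None,fx=6,fy=6,interpolation=2))
E
```

```text
[ 0.50608285 -0.04184411  0.04017777] -0.2917659239017647 0.04689066918963217 [-0.04016901  0.63228618 -0.03404909]
```

View pics/f.png

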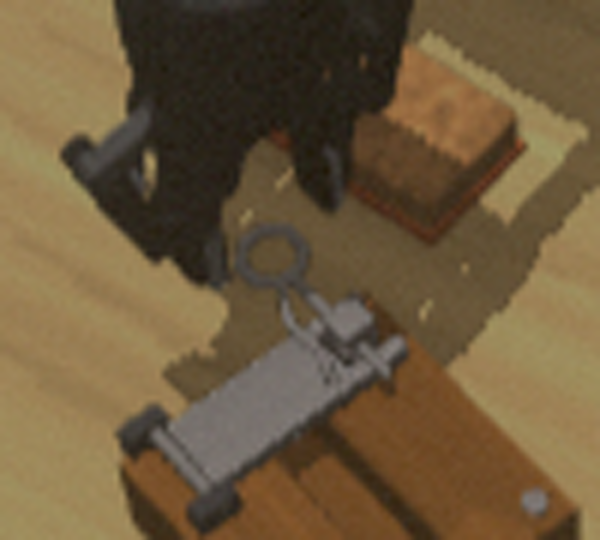

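```bash
python3 - <<'E'
from fit import *
from plan import *
c=load('s3'); s=state(); p=s['eef_pos']; a=psi_now(s)
tx=np.array([np.cos(a+np.pi/2),np.sin(a+np.pi/2),0]);ty=np.array([np.cos(a),np.sin(a),0])
for sg in(1,-1):
  for dz in(0,.006,.012,.019):
    for w in (-.011,.011):
      q=(proj(c,p+ty*sg*.0235+tx*w+[0,0,dz])+.5-[190,160])*6-.5; print(sg,dz,w,np.round(q))
E
```

```text
1 0 -0.011 [208. 299.]
1 0 0.011 [243. 336.]
1 0.006 -0.011 [206. 290.]
1 0.006 0.011 [241. 327.]
1 0.012 -0.011 [204. 282.]
1 0.012 0.011 [240. 319.]
1 0.019 -0.011 [202. 271.]
1 0.019 0.011 [238. 309.]
-1 0 -0.011 [304. 232.]
-1 0 0.011 [340. 268.]
-1 0.006 -0.011 [303. 224.]
-1 0.006 0.011 [339. 259.]
-1 0.012 -0.011 [302. 215.]
-1 0.012 0.011 [338. 251.]
-1 0.019 -0.011 [301. 204.]
-1 0.019 0.011 [337. 240.]
```

```bash
python3 - <<'E'
from h import *
a=cv2.imread('pics/s3.png')[170:230,200:270].astype(float)
a=np.clip(255*(a/160)**.5,0,255).astype('uint8')
cv2.imwrite('pics/g.png',cv2.resize(a,None,fx=10,fy=10,interpolation=2))
E
```

```text
(no output)
```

View pics/g.png

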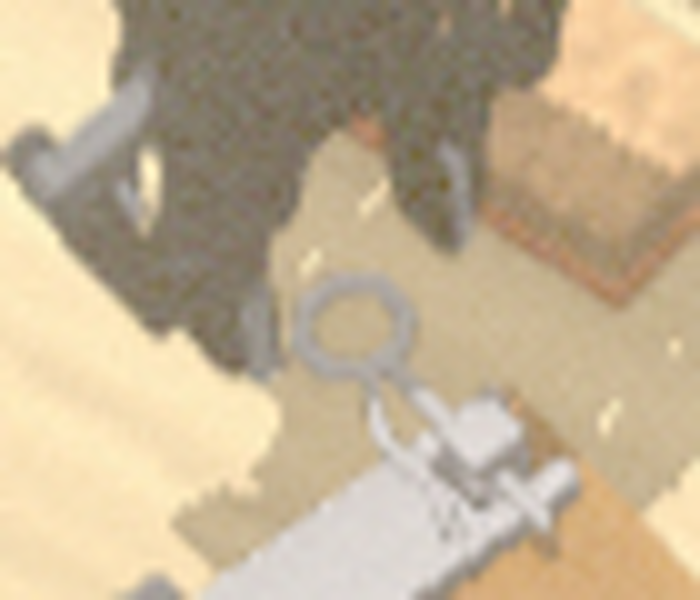

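>>> step_arm([
  [[0, 0, 5, 0, 0.1], [0, 0, 5, 0, 0.1], [0, 0, 5, 0, 0.1], [0, 0, 0, 0, 0.1]],
])

```text
clock: 2.97
eef_pos: [0.5052, -0.0419, 0.0239]
eef_rot: [-0.0, 0.802, 0.597, -0.001]
wrist_force: [0.5, 0.9, -0.2]
grip_width: 0.0469
```

```bash
python3 - <<'E'
from h import *
s=state();print(s['eef_pos'],s['grip_width'],s['wrist_force'])
c=snap('scene','s4')
a=cv2.imread('pics/s4.png')[170:230,200:270].astype(float)
a=np.clip(255*(a/160)**.5,0,255).astype('uint8')
cv2.imwrite('pics/g2.png',cv2.resize(a,None,fx=10,fy=10,interpolation=2))
E
```

```text
[ 0.50515424 -0.04191399  0.02393043] 0.04686357398595112 [ 0.45715262  0.915317   -0.18669074]
```

View pics/g2.png

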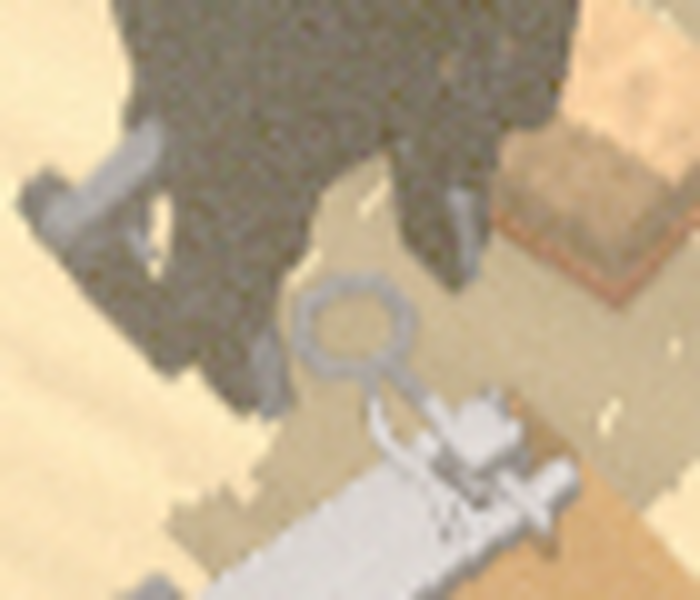

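>>> step_arm([
  [[0, 0, 0, 0, -0.15], [0, 0, 0, 0, -0.25], [0, 0, 0, 0, -0.3], [0, 0, 0, 0, -0.3]],
], grip_force=30)

```text
clock: 3.35
eef_pos: [0.506, -0.0419, 0.0251]
eef_rot: [0.0, 0.802, 0.597, 0.0]
wrist_force: [0.4, 1.4, 0.5]
grip_width: 0.0299
```

```bash
python3 - <<'E'
from h import *
s=state();print(s['eef_pos'],s['grip_width'],s['wrist_force'])
c=snap('scene','s5')
a=cv2.imread('pics/s5.png')[170:230,200:270].astype(float)
a=np.clip(255*(a/160)**.5,0,255).astype('uint8')
cv2.imwrite('pics/g3.png',cv2.resize(a,None,fx=10,fy=10,interpolation=2))
E
```

```text
[ 0.50601999 -0.04194442  0.02514397] 0.029851140084442524 [0.43868694 1.43949688 0.52504933]
```

View pics/g3.png

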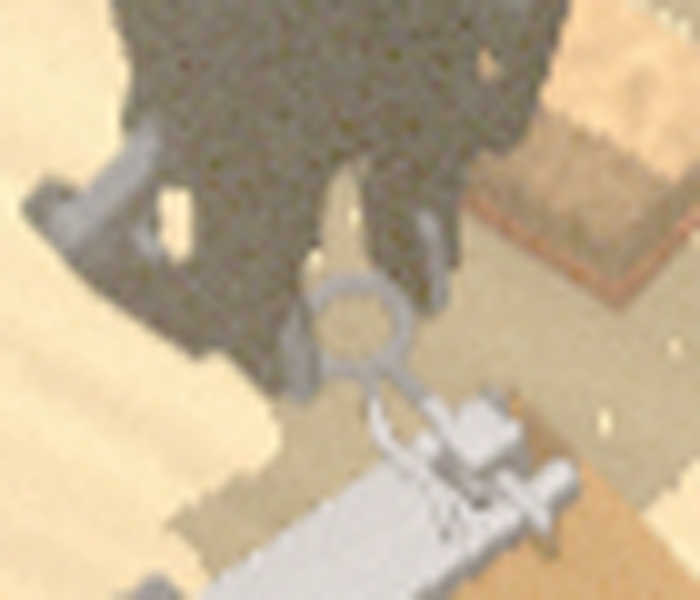

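>>> step_arm([
  [[0, 0, 0, 0, -0.4], [0, 0, 0, 0, -0.5], [0, 0, 0, 0, -0.5]],
], grip_force=30)

```text
clock: 3.65
eef_pos: [0.5059, -0.0419, 0.0251]
eef_rot: [0.0, 0.802, 0.597, 0.0]
wrist_force: [0.4, 0.9, 0.8]
grip_width: 0.0261
```

>>> step_arm([
  [[0, 0, 0, 0, -0.6], [0, 0, 0, 0, -0.8], [0, 0, 0, 0, -1]],
], grip_force=40)

```text
clock: 3.9
eef_pos: [0.5059, -0.0419, 0.025]
eef_rot: [0.0, 0.802, 0.597, 0.0]
wrist_force: [-0.6, 0.1, -0.3]
grip_width: 0.0253
```

```bash
python3 - <<'E'
from h import *
s=state();print(s['eef_pos'],s['grip_width'],s['wrist_force'])
c=snap('scene','s6')
a=cv2.imread('pics/s6.png')[170:230,200:270].astype(float)
a=np.clip(255*(a/160)**.5,0,255).astype('uint8')
cv2.imwrite('pics/g4.png',cv2.resize(a,None,fx=10,fy=10,interpolation=2))
E
```

```text
[ 0.50591753 -0.04189759  0.02500069] 0.0252645923660125 [-0.56381348  0.13464102 -0.34765294]
```

View pics/g4.png

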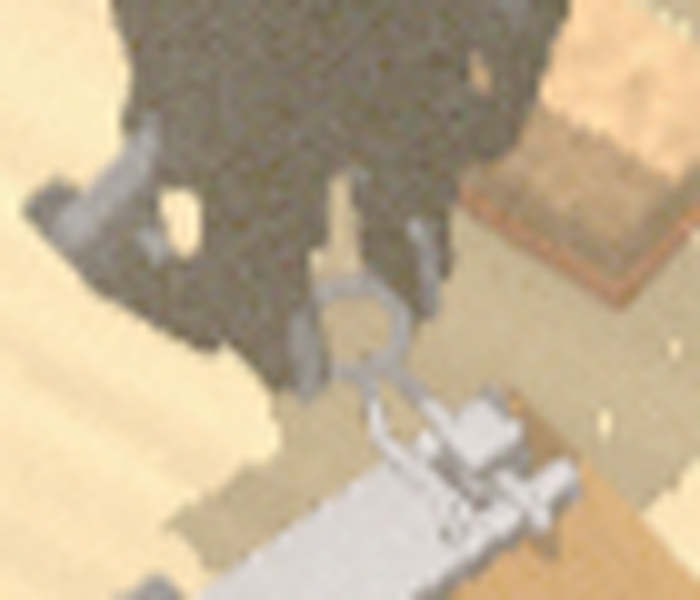

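>>> step_arm([
  [[-4, 0, 0, 0, -1], [-6, 0, 0, 0, -1], [-6, 0, 0, 0, -1], [-6, 0, 0, 0, -1], [-6, 0, 0, 0, -1]],
], grip_force=60)

```text
clock: 4.37
eef_pos: [0.4975, -0.0695, 0.025]
eef_rot: [-0.0, 0.803, 0.597, -0.0]
wrist_force: [0.1, 0.4, 0.5]
grip_width: 0.0247
```

>>> step_arm([
  [[-7, 0, 0, 0, -1], [-8, 0, 0, 0, -1], [-8, 0, 0, 0, -1], [-8, 0, 0, 0, -1], [-8, 0, 0, 0, -1]],
])

```text
clock: 4.78
eef_pos: [0.4862, -0.107, 0.0249]
eef_rot: [-0.0, 0.803, 0.597, -0.0]
wrist_force: [-0.2, -1.2, -0.1]
grip_width: 0.0246
```

```bash
python3 - <<'E'
from h import *
s=state();print(s['eef_pos'],s['grip_width'],s['wrist_force'])
c=snap('scene','s7')
a=cv2.imread('pics/s7.png')[140:260,170:310].astype(float)
a=np.clip(255*(a/160)**.5,0,255).astype('uint8')
cv2.imwrite('pics/g5.png',cv2.resize(a,None,fx=5,fy=5,interpolation=2))
E
```

```text
[ 0.48622336 -0.10699415  0.02494854] 0.024600296518894227 [-0.18688983 -1.23609742 -0.14056285]
```

View pics/g5.png

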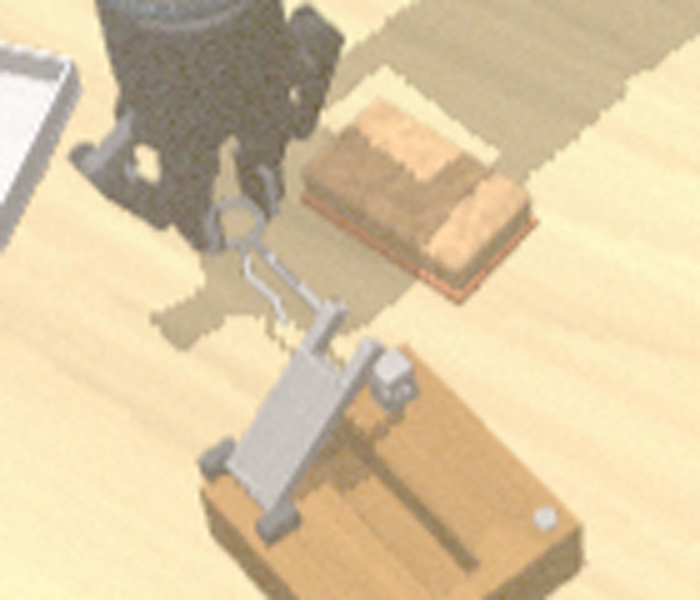

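>>> step_arm([
  [[-10, 0, -5, 0, -1], [-10, 0, -15, 0, -1], [-5, 0, -20, 0, -1], [0, 0, -20, 0, -1], [0, 0, -10, 0, -1]],
])

```text
clock: 5.25
eef_pos: [0.4802, -0.131, 0.0972]
eef_rot: [0.001, 0.803, 0.596, 0.001]
wrist_force: [0.8, -0.1, -0.1]
grip_width: 0.0245
```

```bash
python3 plan.py .505 -.325 .095 .275 -1 25
```

```text
now [ 0.4802 -0.131   0.0972] psi -0.293 F [ 0.8 -0.1 -0.1] w 0.0245 t 5.25
[[[-22.8, 10.2, 0.3, -0.073, -1.0], [-23.5, 8.5, 0.3, -0.072, -1.0], [-24.1, 6.8, 0.3, -0.073, -1.0], [-24.5, 5.0, 0.3, -0.072, -1.0], [-24.8, 3.2, 0.3, -0.073, -1.0]]]
[[[-25.0, 1.4, 0.3, -0.072, -1.0], [-25.0, -0.4, 0.2, -0.073, -1.0], [-20.5, -1.8, 0.2, -0.06, -1.0]]]
```

>>> step_arm([
  [[-23, 10, 0, -0.073, -1], [-23.5, 8.5, 0, -0.072, -1], [-24, 7, 0, -0.073, -1], [-24.5, 5, 0, -0.072, -1], [-25, 3, 0, -0.073, -1]],
])

```text
clock: 5.67
eef_pos: [0.495, -0.2555, 0.0951]
eef_rot: [0.0, 0.68, 0.733, 0.0]
wrist_force: [-0.3, 1.1, -0.7]
grip_width: 0.0248
```

>>> step_arm([
  [[-25, 1.5, 0, -0.072, -1], [-25, 0, 0, -0.073, -1], [-20, -2, 0, -0.06, -1], [0, 0, 20, 0, -1], [0, 0, 20, 0, -1]],
])

```text
clock: 6.08
eef_pos: [0.5052, -0.3259, 0.0554]
eef_rot: [0.002, 0.603, 0.797, 0.0]
wrist_force: [-0.5, 0.2, 0.3]
grip_width: 0.0247
```

```bash
python3 plan.py .505 -.325 .06 .275 -1 25; python3 - <<'E'
from h import *
c=snap('scene','s8');t=snap('top','t8')
a=cv2.imread('pics/s8.png')[110:230,90:230]
b=cv2.imread('pics/t8.png')[130:270,350:500]
f=lambda x:np.clip(255*(cv2.resize(x,(400,400),interpolation=2)/180.)**.6,0,255).astype('uint8')
cv2.imwrite('pics/g6.png',np.hstack([f(a),f(b)]))
E
```

```text
now [ 0.5052 -0.3259  0.0554] psi 0.275 F [-0.5  0.2  0.3] w 0.0247 t 6.0833
[[[0.9, 0.1, -4.6, 0.0, -1.0]]]
```

View pics/g6.png

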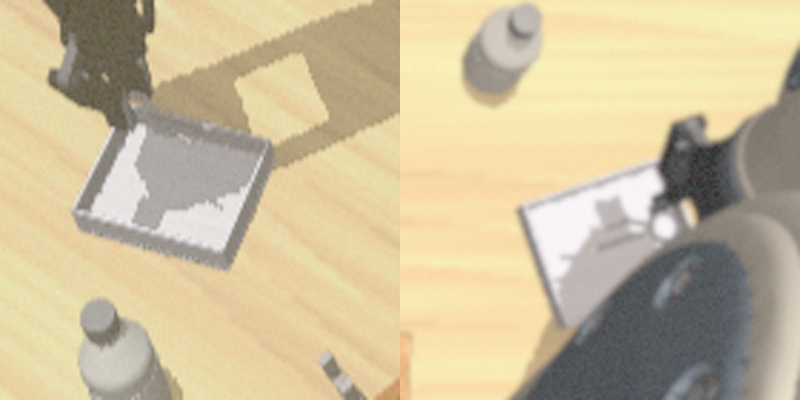

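View pics/s8.png

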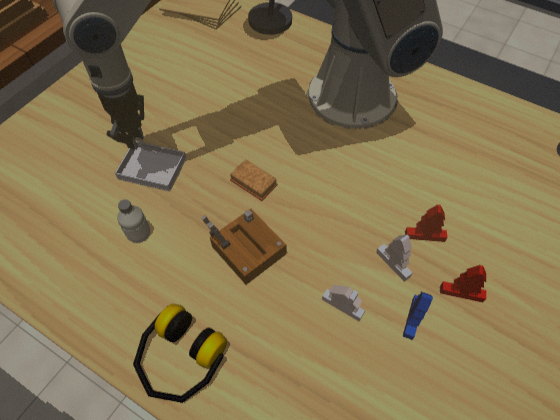

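```bash
python3 - <<'E'
from h import *
t=load('t8');s=load('s8')
for z in(.07,.08,.09,.1): print(z,unproj(t,449.4,208.7,z)[:2],unproj(s,138/400*140+90,102/400*120+110,z)[:2])
a=cv2.imread('pics/t8.png')[170:240,410:470]
cv2.imwrite('pics/g7.png',cv2.resize(a,None,fx=10,fy=10,interpolation=2))
a=cv2.imread('pics/s8.png')[110:180,110:190]
cv2.imwrite('pics/g8.png',cv2.resize(a,None,fx=9,fy=9,interpolation=2))
E
```

```text
0.07 [ 0.50651994 -0.32859669] [ 0.48908401 -0.34024667]
0.08 [ 0.50469509 -0.32415377] [ 0.49438449 -0.3321775 ]
0.09 [ 0.50287024 -0.31971086] [ 0.49968496 -0.32410834]
0.1 [ 0.50104538 -0.31526794] [ 0.50498543 -0.31603918]
```

View pics/g7.png

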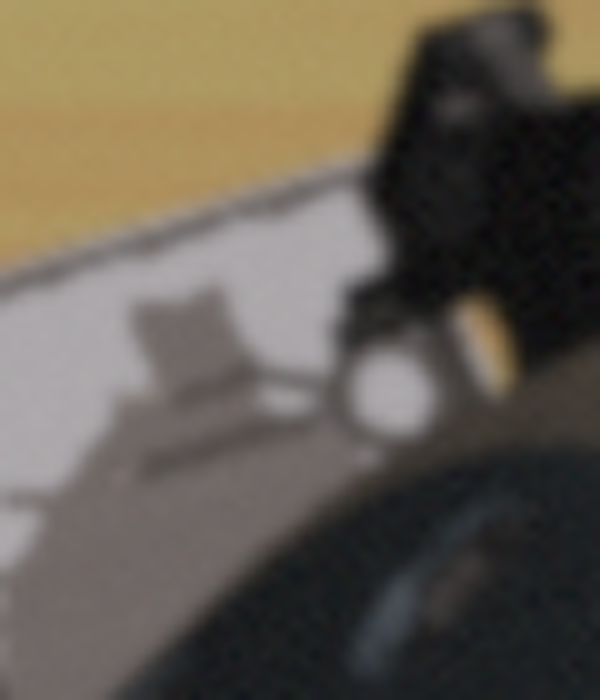

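View pics/g8.png

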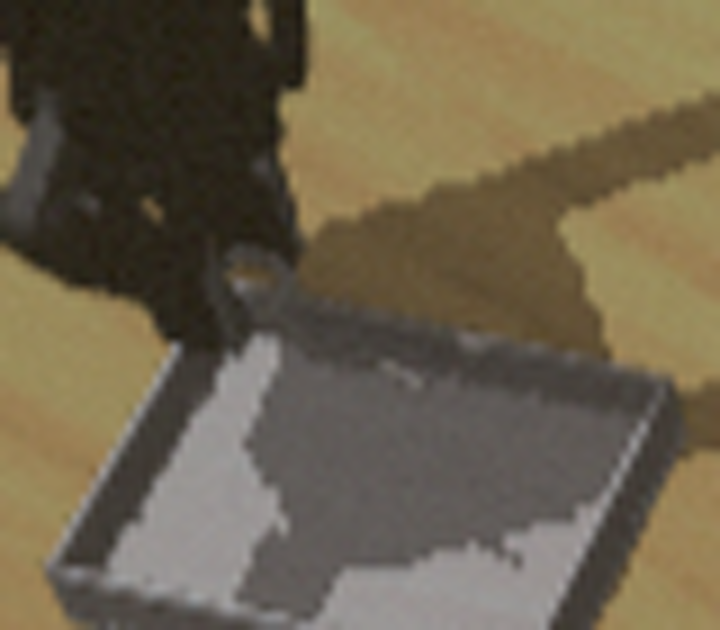

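>>> step_arm([
  [[-4, 0, 12, 0, -1], [0, 0, 12, 0, -1], [0, 0, 10, 0, -1], [0, 0, 8, 0, -1], [0, 0, 0, 0, -1]],
])

```text
clock: 6.6
eef_pos: [0.5043, -0.3268, 0.0112]
eef_rot: [-0.001, 0.603, 0.798, -0.0]
wrist_force: [-1.2, -0.0, -0.2]
grip_width: 0.0243
```

```bash
python3 - <<'E'
from h import *
s=state();print(s['eef_pos'],s['wrist_force'])
c=snap('scene','s9')
a=cv2.imread('pics/s9.png')[110:180,110:190]
cv2.imwrite('pics/g9.png',np.clip(255*(cv2.resize(a,None,fx=9,fy=9,interpolation=2)/180.)**.6,0,255))
t=snap('top','t9')
a=cv2.imread('pics/t9.png')[170:240,400:470]
cv2.imwrite('pics/g10.png',np.clip(255*(cv2.resize(a,None,fx=8,fy=8,interpolation=2)/180.)**.6,0,255))
E
```

```text
[ 0.50433142 -0.32682802  0.01116047] [-1.24922924 -0.01596898 -0.19305646][ WARN:0@0.630] global loadsave.cpp:1063 imwrite_ Unsupported depth image for selected encoder is fallbacked to CV_8U.
```

View pics/g9.png

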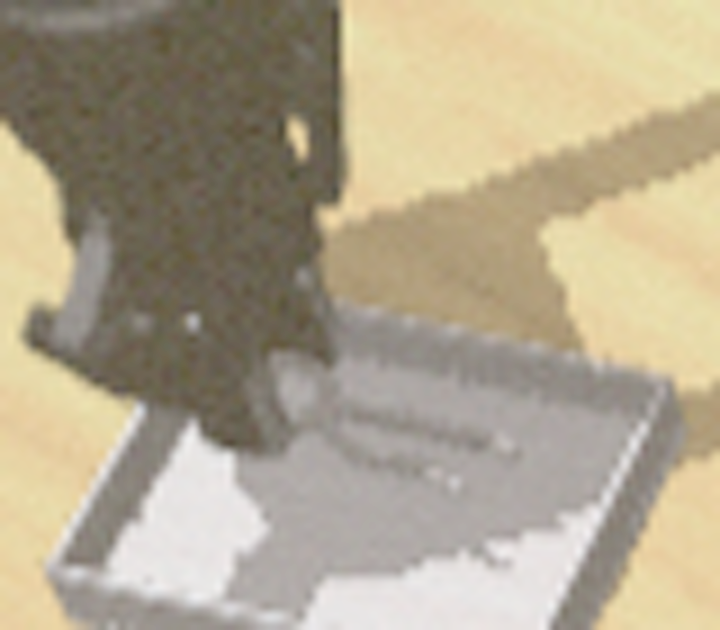

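View pics/g10.png

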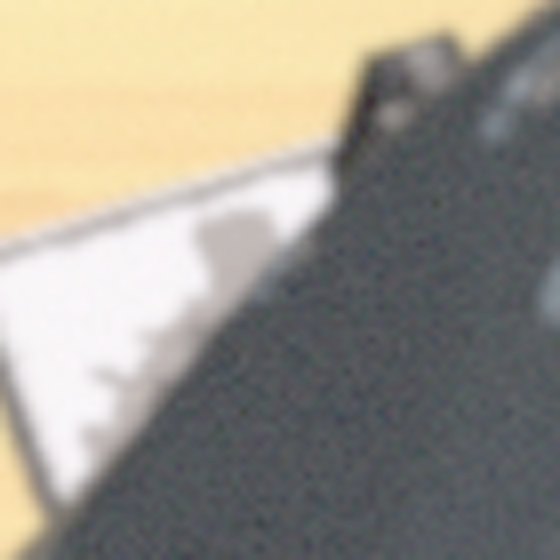

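>>> step_arm([
  [[0, 0, 3, 0, -1], [0, 0, 3, 0, -1], [0, 0, 0, 0, -1]],
])

```text
clock: 6.95
eef_pos: [0.5053, -0.3276, 0.0068]
eef_rot: [-0.0, 0.603, 0.798, -0.0]
wrist_force: [-0.4, 0.2, -0.5]
grip_width: 0.0247
```

>>> step_arm([
  [[0, 0, 3, 0, -1], [0, 0, 2, 0, -1], [0, 0, 0, 0, -1]],
])

```text
clock: 7.2
eef_pos: [0.5051, -0.3275, 0.0016]
eef_rot: [-0.0, 0.603, 0.798, -0.0]
wrist_force: [-0.6, -0.4, 0.0]
grip_width: 0.0246
```

>>> step_arm([
  [[0, 0, 3, 0, -1], [0, 0, 2, 0, -1], [0, 0, 0, 0, -1]],
])

```text
clock: 7.45
eef_pos: [0.505, -0.3275, -0.0035]
eef_rot: [-0.0, 0.603, 0.798, -0.0]
wrist_force: [-0.4, 0.2, -0.1]
grip_width: 0.0248
```

>>> step_arm([
  [[0, 0, 3, 0, -1], [0, 0, 2, 0, -1], [0, 0, 0, 0, -1]],
])

```text
clock: 7.7
eef_pos: [0.5051, -0.3275, -0.0085]
eef_rot: [-0.0, 0.603, 0.798, -0.0]
wrist_force: [-0.1, 0.7, 0.0]
grip_width: 0.0245
```

```bash
python3 - <<'E'
from h import *
s=state();print(s['eef_pos'],s['wrist_force'])
c=snap('scene','s10')
a=cv2.imread('pics/s10.png')[110:180,110:190]
cv2.imwrite('pics/g11.png',np.clip(255*(cv2.resize(a,None,fx=9,fy=9,interpolation=2)/180.)**.6,0,255).astype('uint8'))
E
```

```text
[ 0.50505739 -0.32752193 -0.00852091] [-0.12991025  0.74279755  0.00289111]
```

View pics/g11.png

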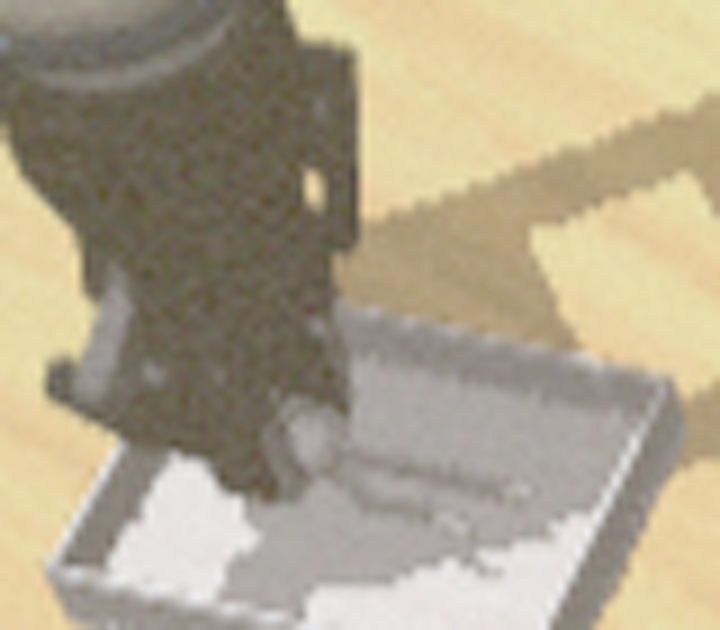

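>>> step_arm([
  [[0, 0, 3, 0, -1], [0, 0, 2, 0, -1], [0, 0, 0, 0, -1]],
])

```text
clock: 8.0
eef_pos: [0.5051, -0.3275, -0.0135]
eef_rot: [-0.0, 0.603, 0.798, -0.0]
wrist_force: [-0.2, 0.4, -0.5]
grip_width: 0.0246
```

>>> step_arm([
  [[0, 0, 3, 0, -1], [0, 0, 1, 0, -1], [0, 0, 0, 0, -1]],
])

```text
clock: 8.25
eef_pos: [0.5051, -0.3275, -0.0174]
eef_rot: [-0.0, 0.603, 0.798, -0.0]
wrist_force: [0.6, -0.3, -0.2]
grip_width: 0.0247
```

```bash
python3 - <<'E'
from h import *
s=state();print(s['eef_pos'],s['wrist_force'])
c=snap('scene','s11')
a=cv2.imread('pics/s11.png')[110:180,110:190]
cv2.imwrite('pics/g12.png',np.clip(255*(cv2.resize(a,None,fx=9,fy=9,interpolation=2)/180.)**.6,0,255).astype('uint8'))
E
```

```text
[ 0.50512359 -0.32754616 -0.01735997] [ 0.61994572 -0.30905781 -0.17344429]
```

View pics/g12.png

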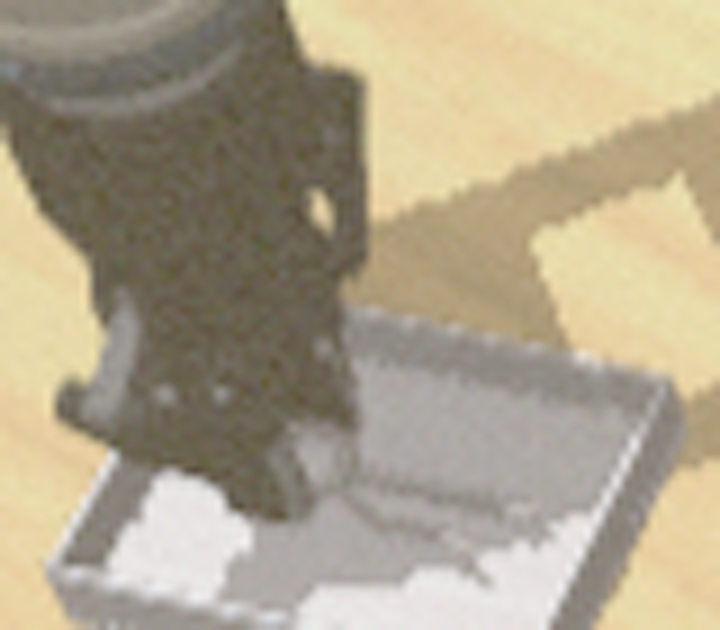

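>>> step_arm([
  [[0, 0, 2, 0, -1], [0, 0, 0, 0, -0.3], [0, 0, 0, 0, -0.1], [0, 0, 0, 0, -0.1], [0, 0, 0, 0, -0.1]],
])

```text
clock: 8.72
eef_pos: [0.5054, -0.3277, -0.0189]
eef_rot: [0.0, 0.603, 0.798, 0.0]
wrist_force: [0.3, -0.8, -1.1]
grip_width: 0.0381
```

>>> step_arm([
  [[0, 0, -5, 0, -0.1], [0, 0, -15, 0, -0.1], [0, 0, -30, 0, -0.1], [0, 0, -40, 0, -0.1], [0, 0, -40, 0, -0.1]],
])

```text
clock: 9.13
eef_pos: [0.5045, -0.3271, 0.112]
eef_rot: [-0.001, 0.603, 0.798, -0.0]
wrist_force: [0.3, -0.3, -0.6]
grip_width: 0.0385
```

```bash
python3 plan.py .40 -.1 .2 0.2 -0.1 41; python3 - <<'E'
from h import *
c=snap('scene','s12')
a=cv2.imread('pics/s12.png')[110:180,110:190]
cv2.imwrite('pics/g13.png',np.clip(255*(cv2.resize(a,None,fx=9,fy=9,interpolation=2)/180.)**.6,0,255).astype('uint8'))
E
```

```text
now [ 0.5045 -0.3271  0.112 ] psi 0.276 F [ 0.3 -0.3 -0.6] w 0.0385 t 9.1333
[[[38.2, -6.0, -13.6, 0.012, -0.1], [38.1, -6.4, -13.6, 0.012, -0.1], [38.1, -6.9, -13.6, 0.012, -0.1], [38.0, -7.4, -13.6, 0.012, -0.1], [37.9, -7.8, -13.6, 0.011, -0.1]]]
[[[37.8, -8.2, -13.6, 0.012, -0.1], [17.5, -4.0, -6.4, 0.005, -0.1]]]
```

View pics/g13.png

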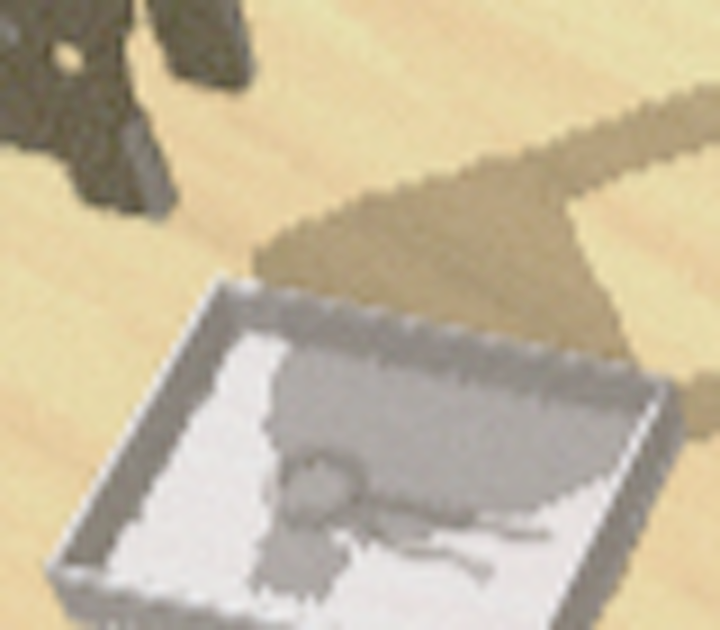

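```bash
python3 - <<'E'
from h import *
t=snap('top','t12'); 
S=cv2.imread('pics/s12.png');T=cv2.imread('pics/t12.png')
f=lambda a,k:np.clip(255*(cv2.resize(a,None,fx=k,fy=k,interpolation=2)/190.)**.7,0,255).astype('uint8')
cv2.imwrite('pics/h1.png',f(S[200:290,200:295],7))
cv2.imwrite('pics/h2.png',f(T[150:230,250:335],8))
cv2.imwrite('pics/h3.png',f(S[225:285,370:420],10))
cv2.imwrite('pics/h4.png',f(T[225:275,140:200],10))
E
```

```text
(no output)
```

View pics/h1.png

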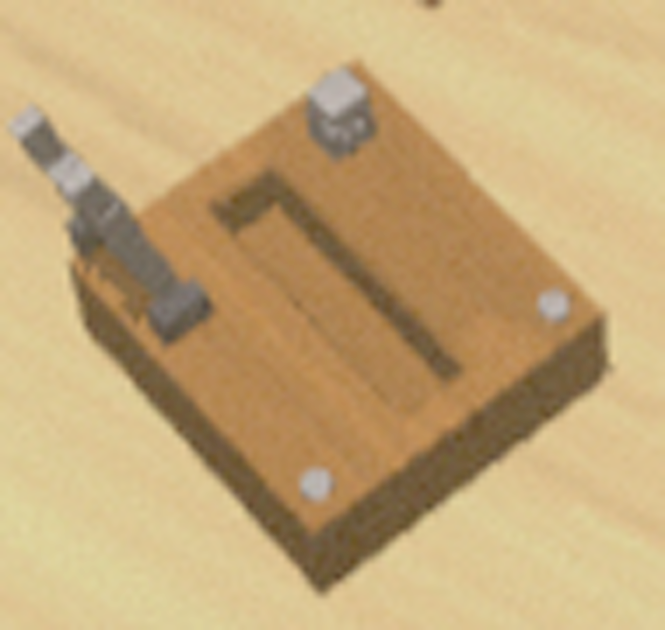

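View pics/h2.png

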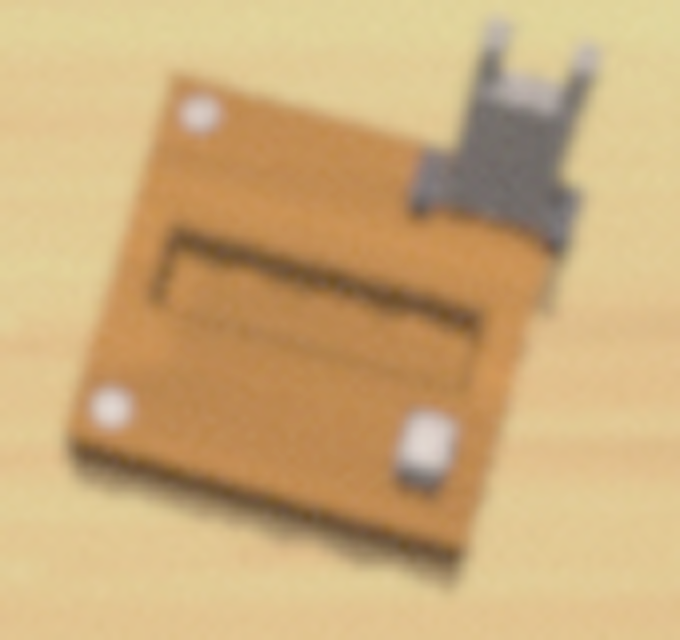

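View pics/h3.png

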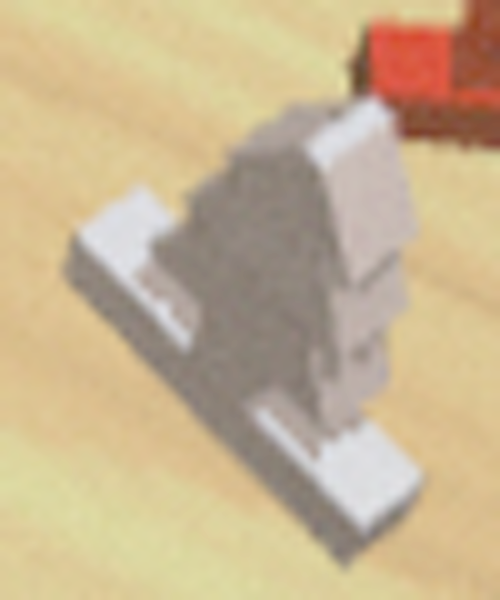

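View pics/h4.png

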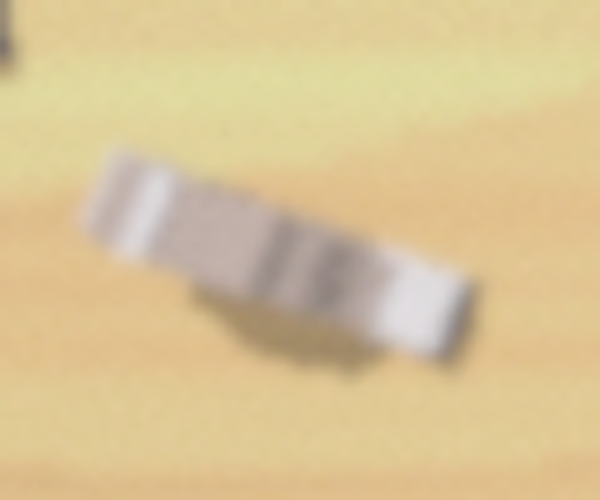

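```bash
python3 - <<'E'
from fit import *
S=load('s12');T=load('t12')
A=lambda U,V:px(U,V,7,200,200); B=lambda U,V:px(U,V,8,250,150)
h=.045;x,y=.058,.062
oS=[(S,A(602,313),(-x,y,h)),(S,A(318,531),(x,y,h)),(S,A(72,262),(x,-y,h)),(S,A(360,62),(-x,-y,h)),
(S,A(272,172),(-.012,-.048,h)),(S,A(212,207),(.012,-.048,h)),(S,A(463,372),(-.012,.048,h)),(S,A(340,88),(-.036,-.042,.072))]
oT=[(T,B(172,72),(x,y,h)),(T,B(70,440),(-x,y,h)),(T,B(462,550),(-x,-y,h)),
(T,B(172,228),(.012,.048,h)),(T,B(483,318),(.012,-.048,h)),(T,B(152,300),(-.012,.048,h)),(T,B(465,388),(-.012,-.048,h)),(T,B(428,438),(-.036,-.042,.072))]
for o in(oS+oT,oS,oT):
    p,r=fit(o,[.565,.035,-.29]);print('stand',np.round(p,4));
    if len(o)>10: print(np.round(r,1).tolist()); np.save('stand.npy',p)
C=lambda U,V:px(U,V,10,370,225);D=lambda U,V:px(U,V,10,140,225)
a,b=.01,.045
tS=[(S,C(365,530),(a,b,.024)),(S,C(424,478),(-a,b,.024)),(S,C(73,238),(a,-b,.024)),(S,C(138,188),(-a,-b,.024))]
tT=[(T,D(466,275),(a,-b,.024)),(T,D(437,358),(-a,-b,.024))]
for o in(tS+tT,tS):
    p,r=fit(o,[.4265,.325,-.33]);print('tree',np.round(p,4),np.round(r,1).tolist())
print((proj(T,[*loc(p,(0,0)),.122])-[140,225])*10,(proj(T,[*loc(p,(0,b)),.024])-[140,225])*10,(proj(S,[*loc(p,(0,0)),.122])-[370,225])*10)
E
```

```text
stand [ 0.5663  0.0353 -0.2949]
[[1.0, 0.2], [-0.2, 0.9], [-0.2, 0.2], [-0.1, -0.0], [0.3, -0.6], [0.4, 0.5], [0.5, -0.3], [-0.0, 0.7], [0.3, 0.1], [-0.7, -0.6], [1.0, 0.1], [0.5, -0.1], [0.4, -0.5], [0.2, 0.3], [0.0, 0.2], [0.3, 0.6]]
stand [ 0.5661  0.0346 -0.2973]
stand [ 0.5664  0.036  -0.2926]
tree [ 0.426   0.3259 -0.3564] [[-0.1, 0.1], [0.6, 0.2], [0.1, -0.2], [0.1, 0.1], [0.5, 0.1], [0.2, -0.2]]
tree [ 0.426   0.3255 -0.3536] [[-0.2, 0.0], [0.4, 0.1], [-0.1, -0.2], [-0.1, 0.0]]
[150.78302286 207.93695287] [ 99.10252124 183.56630158] [341.22518589 129.79978814]
```

>>> step_arm([
  [[0, 0, -40, 0, 0.1], [20, 0, -40, 0, 0.1], [39, -6, -10, 0.03, 0.1], [39, -6, 0, 0.03, 0.1], [39, -6, 0, 0.03, 0.1]],
])

```text
clock: 9.65
eef_pos: [0.4539, -0.1999, 0.1993]
eef_rot: [0.001, 0.639, 0.769, 0.0]
wrist_force: [0.0, 0.6, 0.3]
grip_width: 0.0471
```

```bash
python3 plan.py .426 .3257 .19 -.355 0.1 41
```

```text
now [ 0.4539 -0.1999  0.1993] psi 0.183 F [0.  0.6 0.3] w 0.0471 t 9.65
[[[40.6, 5.3, 0.7, 0.042, 0.1], [40.8, 3.6, 0.7, 0.042, 0.1], [40.9, 1.9, 0.7, 0.042, 0.1], [41.0, 0.2, 0.7, 0.042, 0.1], [41.0, -1.5, 0.7, 0.042, 0.1]]]
[[[40.9, -3.3, 0.7, 0.042, 0.1], [40.7, -5.0, 0.8, 0.042, 0.1], [40.4, -6.7, 0.7, 0.042, 0.1], [40.1, -8.4, 0.8, 0.042, 0.1], [39.7, -10.0, 0.7, 0.042, 0.1]]]
[[[39.3, -11.7, 0.8, 0.042, 0.1], [38.8, -13.3, 0.7, 0.041, 0.1], [32.2, -12.6, 0.6, 0.035, 0.1]]]
```

>>> step_arm([
  [[40.5, 5, 0, 0.042, 0.1], [41, 3.5, 0, 0.042, 0.1], [41, 2, 0, 0.042, 0.1], [41, 0, 0, 0.042, 0.1], [41, -1.5, 0, 0.042, 0.1]],
])

```text
clock: 10.07
eef_pos: [0.4418, 0.0057, 0.1985]
eef_rot: [0.0, 0.716, 0.698, 0.0]
wrist_force: [0.2, 0.6, -0.0]
grip_width: 0.0468
```

>>> step_arm([
  [[41, -3.5, 0, 0.042, 0.1], [40.5, -5, 0, 0.042, 0.1], [40.5, -6.5, 0, 0.042, 0.1], [40, -8.5, 0, 0.042, 0.1], [39.5, -10, 0, 0.042, 0.1]],
])

```text
clock: 10.48
eef_pos: [0.4301, 0.2103, 0.1985]
eef_rot: [0.0, 0.785, 0.619, 0.0]
wrist_force: [0.8, -0.4, -0.0]
grip_width: 0.047
```

>>> step_arm([
  [[39, -12, 0, 0.042, 0.1], [39, -13, 0, 0.041, 0.1], [32, -12.5, 0, 0.035, 0.1], [0, 0, 0, 0, 0.1], [0, 0, 0, 0, 0.1]],
])

```text
clock: 10.9
eef_pos: [0.4238, 0.3259, 0.198]
eef_rot: [0.0, 0.819, 0.574, -0.0]
wrist_force: [0.3, -0.3, -0.1]
grip_width: 0.047
```

```bash
python3 plan.py .426 .3257 .19 -.355 0.1 41; python3 - <<'E'
from h import *
s=state()
c=snap('scene','s13');t=snap('top','t13')
f=lambda a:np.clip(255*(cv2.resize(a,(400,400),interpolation=2)/190.)**.7,0,255).astype('uint8')
a=cv2.imread('pics/s13.png')[180:300,340:460];b=cv2.imread('pics/t13.png')[190:310,110:230]
cv2.imwrite('pics/i1.png',np.hstack([f(a),f(b)]))
print((proj(c,s['eef_pos'])-[340,180])*400/120)
E
```

```text
now [0.4238 0.3259 0.198 ] psi -0.349 F [ 0.3 -0.3 -0.1] w 0.047 t 10.9
[[[0.6, 2.1, 8.0, 0.006, 0.1]]]
[245.45343144 124.00954777]
```

View pics/i1.png

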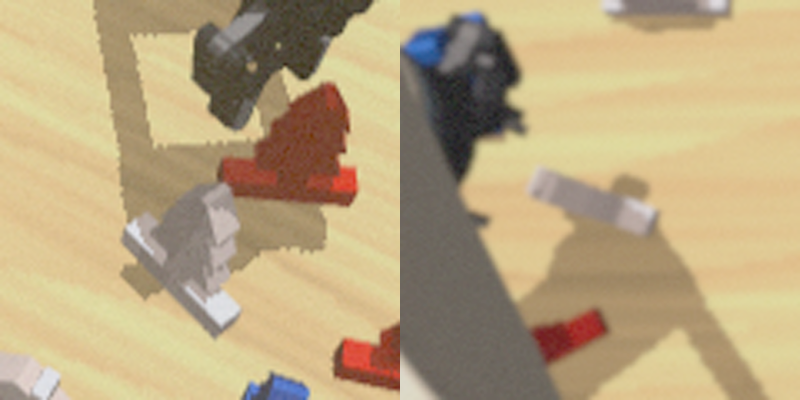

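```bash
python3 - <<'E'
from h import *
from plan import *
from scipy.optimize import least_squares
s=state();p=s['eef_pos'];a=psi_now(s)
c=load('s13');t=load('t13')
print((proj(t,p)-[110,190])*400/120)
f=lambda x,k:np.clip(255*(cv2.resize(x,None,fx=k,fy=k,interpolation=2)/150.)**.55,0,255).astype('uint8')
cv2.imwrite('pics/i2.png',f(cv2.imread('pics/s13.png')[180:235,390:460],10))
cv2.imwrite('pics/i3.png',f(cv2.imread('pics/t13.png')[185:265,105:155],10))
E
```

```text
[113.92303187 177.10755486]
```

View pics/i2.png

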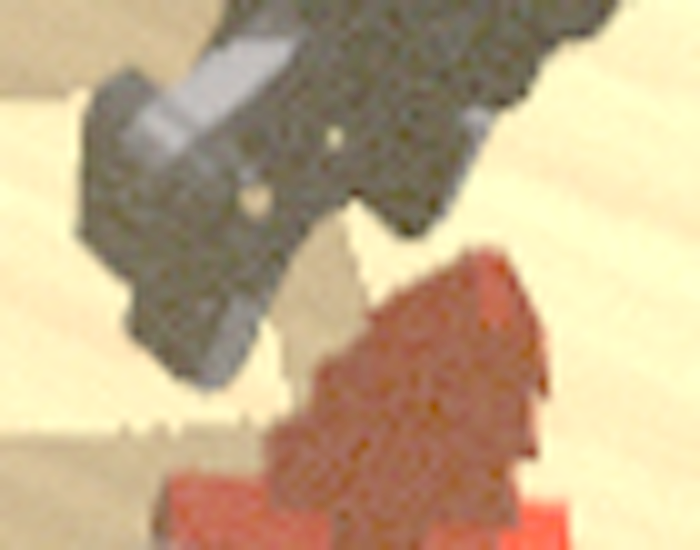

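View pics/i3.png

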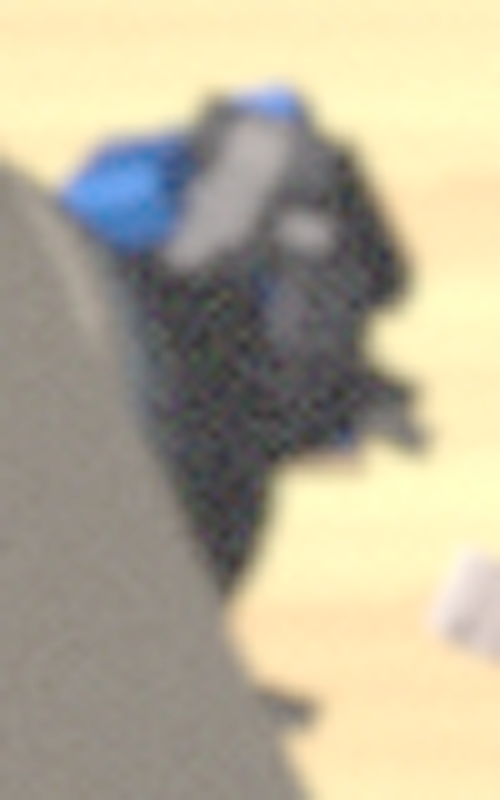

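```bash
python3 - <<'E'
from h import *
from plan import *
s=state();p=s['eef_pos'];a=psi_now(s)
tx=np.array([np.cos(a+np.pi/2),np.sin(a+np.pi/2),0]);ty=np.array([np.cos(a),np.sin(a),0])
c=load('s13');t=load('t13')
from scipy.optimize import least_squares
P=[]
for us,ut in [((411,218.8),(147.5,229.5)),((431.5,203.8),(136,257))]:
    o=least_squares(lambda X:np.r_[proj(c,X)-us,proj(t,X)-ut],p)
    d=o.x-p;P.append(d);print('rel tool',np.round([d@tx*1e3,d@ty*1e3,d[2]*1e3],1),np.round(o.fun,1))
for nm,cam,off in(('s',c,(390,180)),('t',t,(105,185))):
  for dz in(0,.03,.05):
    for sg in(1,-1):
      print(nm,dz,sg,[np.round((proj(cam,p+ty*sg*.0235+tx*w+[0,0,dz])-off)*10).tolist() for w in(-.011,.011)])
E
```

```text
rel tool [ 2.8 21.8 17.3] [-3.4  0.1 -3.2  1.4]
rel tool [  3.  -32.9  16.6] [-3.4  0.2 -3.   1.3]
s 0 1 [[95.0, 393.0], [180.0, 473.0]]
s 0 -1 [[270.0, 265.0], [355.0, 342.0]]
s 0.03 1 [[130.0, 306.0], [218.0, 387.0]]
s 0.03 -1 [[309.0, 176.0], [397.0, 255.0]]
s 0.05 1 [[154.0, 245.0], [244.0, 327.0]]
s 0.05 -1 [[337.0, 114.0], [427.0, 193.0]]
t 0 1 [[491.0, 486.0], [387.0, 449.0]]
t 0 -1 [[397.0, 716.0], [291.0, 678.0]]
t 0.03 1 [[443.0, 466.0], [334.0, 427.0]]
t 0.03 -1 [[344.0, 705.0], [234.0, 665.0]]
t 0.05 1 [[408.0, 452.0], [297.0, 412.0]]
t 0.05 -1 [[306.0, 697.0], [194.0, 656.0]]
```

>>> step_arm([
  [[0.6, 2.1, 30, 0.006, 0.1], [0, 0, 35, 0, 0.1], [0, 0, 35, 0, 0.1], [0, 0, 25, 0, 0.1], [0, 0, 0, 0, 0.1]],
])

```text
clock: 11.42
eef_pos: [0.4238, 0.3204, 0.069]
eef_rot: [0.0, 0.822, 0.569, -0.004]
wrist_force: [-0.3, -2.4, 0.2]
grip_width: 0.0471
```

```bash
python3 plan.py .426 .3257 .034 -.355 0.1 10; python3 - <<'E'
from h import *
s=state()
c=snap('scene','s14');t=snap('top','t14')
f=lambda a:np.clip(255*(cv2.resize(a,(400,400),interpolation=2)/170.)**.6,0,255).astype('uint8')
a=cv2.imread('pics/s14.png')[200:290,350:440];b=cv2.imread('pics/t14.png')[200:290,120:210]
cv2.imwrite('pics/j1.png',np.hstack([f(a),f(b)]))
E
```

```text
now [0.4238 0.3204 0.069 ] psi -0.36 F [-0.3 -2.4  0.2] w 0.0471 t 11.4167
[[[1.6, 0.1, 9.9, -0.001, 0.1], [1.6, 0.0, 9.9, -0.001, 0.1], [1.6, 0.1, 9.9, -0.002, 0.1], [0.9, -0.0, 5.3, -0.001, 0.1]]]
```

View pics/j1.png

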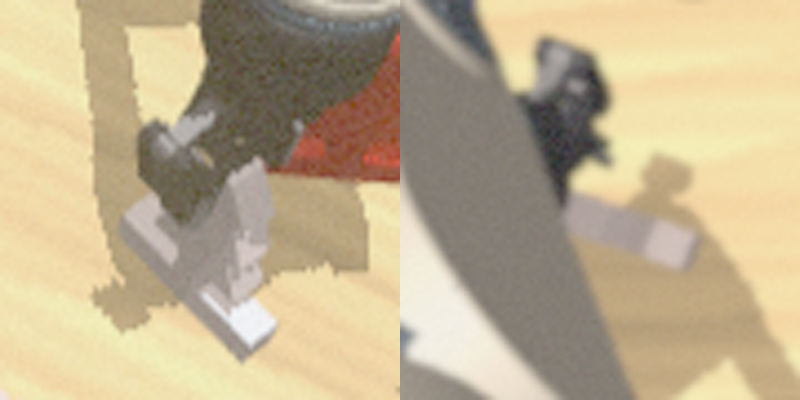

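>>> step_arm([
  [[0, 0, 0, 0, 0.1], [0, 0, 0, 0, 0.1]],
])

```text
clock: 11.68
eef_pos: [0.428, 0.3248, 0.0753]
eef_rot: [-0.0, 0.822, 0.57, 0.002]
wrist_force: [0.4, 0.1, -0.6]
grip_width: 0.0473
```

```bash
python3 plan.py .426 .3257 .034 -.355 0.1 10; python3 - <<'E'
from h import *
s=state();print(s['effort'],s['wrist_torque'],s['q'])
E
```

```text
now [0.428  0.3248 0.0753] psi -0.359 F [ 0.4  0.1 -0.6] w 0.0473 t 11.6833
[[[0.0, -0.5, 10.0, -0.001, 0.1], [0.1, -0.5, 10.0, -0.001, 0.1], [0.0, -0.6, 10.0, -0.001, 0.1], [0.1, -0.5, 10.0, -0.0, 0.1], [-0.0, -0.1, 1.3, -0.001, 0.1]]]
[-1.46286394e-01 -5.31346643e+01 -2.57586765e+01 -6.44320171e-03
  2.93140858e-02 -4.85896700e-03] [-1.92756709e-02 -7.54388370e-03  7.68030595e-05] [ 6.46356012e-01  3.74767713e-01  1.92944482e+00 -3.70560048e-05
  8.34067538e-01  1.00493313e+00]
```

View pics/s14.png

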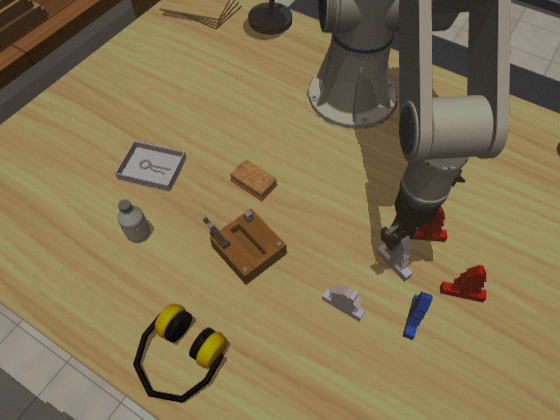

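View pics/t14.png

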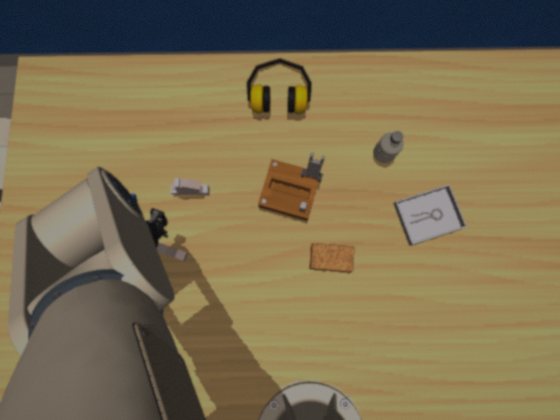

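>>> step_arm([
  [[0, -2, 12, 0, 0.1], [0, 0, 12, 0, 0.1], [0, 0, 10, 0, 0.1], [0, 0, 7, 0, 0.1], [0, 0, 0, 0, 0.1]],
])

```text
clock: 12.1
eef_pos: [0.4244, 0.3246, 0.0317]
eef_rot: [0.0, 0.822, 0.57, -0.0]
wrist_force: [1.4, -0.9, 0.4]
grip_width: 0.0467
```

>>> step_arm([
  [[0, 0, 0, 0, 0.1], [0, 0, 0, 0, 0.1]],
])

```text
clock: 12.27
eef_pos: [0.4251, 0.3252, 0.0328]
eef_rot: [-0.0, 0.822, 0.57, 0.0]
wrist_force: [1.0, 1.3, 0.8]
grip_width: 0.047
```

```bash
python3 plan.py .426 .3257 .034 -.355 0.1 10; python3 - <<'E'
from h import *
s=state()
c=snap('scene','s15')
f=lambda a:np.clip(255*(cv2.resize(a,(600,600),interpolation=2)/170.)**.6,0,255).astype('uint8')
a=cv2.imread('pics/s15.png')[200:290,350:440]
cv2.imwrite('pics/j2.png',f(a))
E
```

```text
now [0.4251 0.3252 0.0328] psi -0.358 F [1.  1.3 0.8] w 0.047 t 12.2667
[[[0.8, 0.7, -1.2, -0.003, 0.1]]]
```

View pics/j2.png

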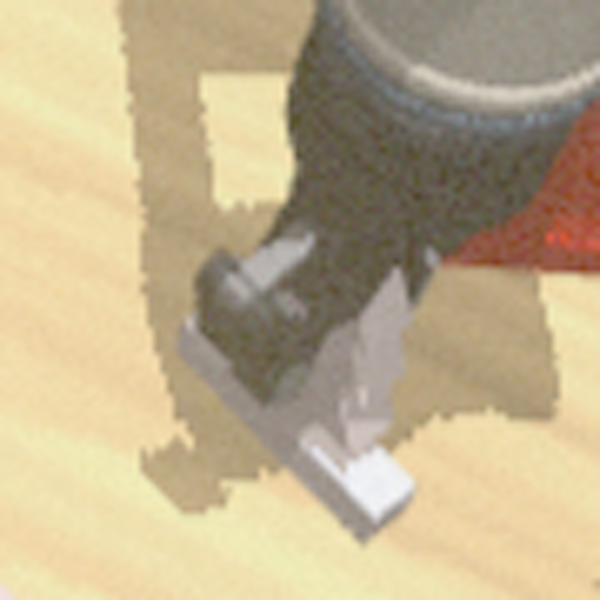

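```bash
python3 - <<'E'
from h import *
from plan import *
s=state();p=s['eef_pos'];a=psi_now(s);c=load('s15')
tx=np.array([np.cos(a+np.pi/2),np.sin(a+np.pi/2),0]);ty=np.array([np.cos(a),np.sin(a),0])
for dz in(.02,.03,.04,.05): print(dz,[np.round((proj(c,p+ty*.0235+tx*w+[0,0,dz])+.5-[350,200])*600/90).tolist() for w in(-.011,.011)])
E
```

```text
0.02 [[240.0, 376.0], [289.0, 425.0]]
0.03 [[246.0, 361.0], [295.0, 411.0]]
0.04 [[252.0, 346.0], [301.0, 396.0]]
0.05 [[258.0, 331.0], [308.0, 381.0]]
```

>>> step_arm([
  [[0.8, 0.7, 0, -0.003, -0.1], [0, 0, 0, 0, -0.3], [0, 0, 0, 0, -0.4], [0, 0, 0, 0, -0.5], [0, 0, 0, 0, -0.6]],
], grip_force=25)

```text
clock: 12.73
eef_pos: [0.4257, 0.3255, 0.0324]
eef_rot: [-0.0, 0.821, 0.571, 0.0]
wrist_force: [-0.3, -0.8, 2.1]
grip_width: 0.0196
```

>>> step_arm([
  [[0, 0, 0, 0, -0.8], [0, 0, 0, 0, -1], [0, 0, 0, 0, -1]],
], grip_force=40)

```text
clock: 12.98
eef_pos: [0.4257, 0.3255, 0.0324]
eef_rot: [0.0, 0.821, 0.571, 0.0]
wrist_force: [0.1, -0.1, 2.5]
grip_width: 0.0194
```

>>> step_arm([
  [[0, 0, -5, 0, -1], [0, 0, -15, 0, -1], [0, 0, -25, 0, -1], [0, 0, -30, 0, -1], [0, 0, -20, 0, -1]],
])

```text
clock: 13.4
eef_pos: [0.4259, 0.3256, 0.1294]
eef_rot: [-0.0, 0.821, 0.571, 0.0]
wrist_force: [0.3, 0.3, -1.0]
grip_width: 0.0201
```

```bash
python3 plan.py .5663 .0353 .127 -.295 -1 30
```

```text
now [0.4259 0.3256 0.1294] psi -0.355 F [ 0.3  0.3 -1. ] w 0.0201 t 13.4
[[[-20.8, 21.6, 0.2, -0.006, -1.0], [-20.9, 21.5, 0.2, -0.006, -1.0], [-21.0, 21.4, 0.2, -0.005, -1.0], [-21.1, 21.3, 0.2, -0.006, -1.0], [-21.3, 21.1, 0.2, -0.005, -1.0]]]
[[[-21.4, 21.0, 0.2, -0.006, -1.0], [-21.5, 20.9, 0.2, -0.005, -1.0], [-21.6, 20.8, 0.3, -0.006, -1.0], [-21.7, 20.7, 0.2, -0.005, -1.0], [-21.8, 20.6, 0.3, -0.006, -1.0]]]
[[[-16.5, 15.4, 0.2, -0.004, -1.0]]]
```

>>> step_arm([
  [[-15, 15.5, 0, -0.006, -1], [-21, 21.5, 0, -0.006, -1], [-21, 21.5, 0, -0.006, -1], [-21, 21.5, 0, -0.006, -1], [-21, 21, 0, -0.006, -1]],
])

```text
clock: 13.82
eef_pos: [0.4877, 0.197, 0.1275]
eef_rot: [-0.0, 0.812, 0.584, -0.0]
wrist_force: [0.7, -0.7, -0.6]
grip_width: 0.0199
```

>>> step_arm([
  [[-21.5, 21, 0, -0.006, -1], [-21.5, 21, 0, -0.005, -1], [-21.5, 21, 0, -0.006, -1], [-21.5, 20.5, 0, -0.005, -1], [-20, 19, 0, -0.005, -1]],
])

```text
clock: 14.23
eef_pos: [0.5526, 0.0641, 0.1274]
eef_rot: [-0.0, 0.804, 0.594, -0.0]
wrist_force: [0.4, 0.2, -1.3]
grip_width: 0.0196
```

>>> step_arm([
  [[-14, 13, 0, -0.004, -1], [-8, 8, 0, 0, -1], [0, 0, 0, 0, -1], [0, 0, 0, 0, -1], [0, 0, 0, 0, -1]],
])

```text
clock: 14.65
eef_pos: [0.5652, 0.0394, 0.1271]
eef_rot: [-0.0, 0.803, 0.596, -0.0]
wrist_force: [1.1, -0.1, -0.3]
grip_width: 0.0196
```

```bash
python3 plan.py .5663 .0353 .127 -.295 -1 30; python3 - <<'E'
from h import *
c=snap('scene','s16');t=snap('top','t16')
f=lambda a,k:np.clip(255*(cv2.resize(a,None,fx=k,fy=k,interpolation=2)/170.)**.6,0,255).astype('uint8')
cv2.imwrite('pics/k1.png',f(cv2.imread('pics/s16.png')[190:290,190:300],7))
cv2.imwrite('pics/k2.png',f(cv2.imread('pics/t16.png')[140:230,230:340],7))
E
```

```text
now [0.5652 0.0394 0.1271] psi -0.294 F [ 1.1 -0.1 -0.3] w 0.0196 t 14.65
[[[-3.6, 2.2, 0.1, 0.001, -1.0]]]
```

View pics/k1.png

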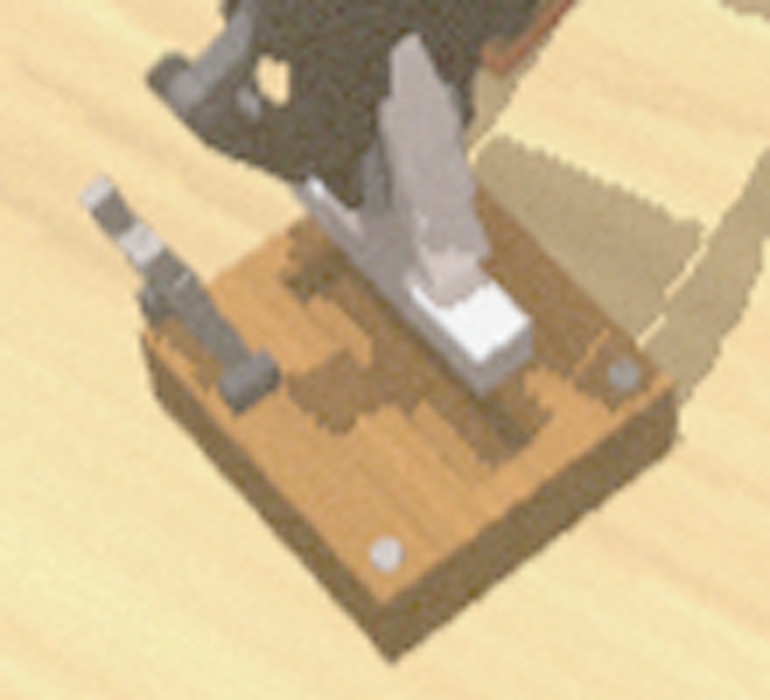

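View pics/k2.png

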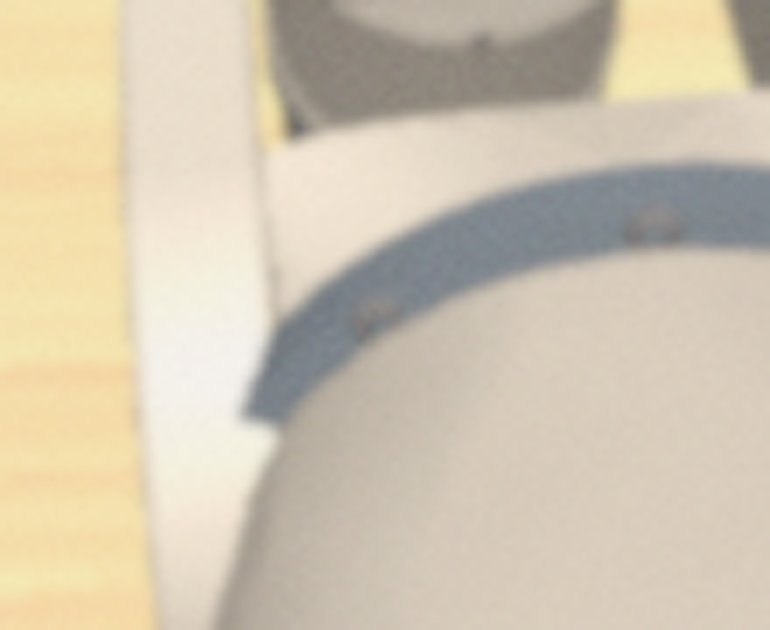

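```bash
python3 - <<'E'
from fit import *
from plan import *
S=load('s16');s=state()
A=lambda U,V:px(U,V,7,190,190)
a,b=.01,.045
z=.1271-.0324+.024
o=[(S,A(483,363),(a,b,z)),(S,A(531,322),(-a,b,z)),(S,A(305,183),(a,-b,z))]
p,r=fit(o,[.565,.039,-.29]);print(np.round(p,4),np.round(r,2).tolist(),s['eef_pos'],psi_now(s)+2*np.pi)
st=np.load('stand.npy'); print(st)
E
```

```text
[ 0.5655  0.0418 -0.2975] [[0.15, 0.36], [0.97, 0.58], [-1.72, -2.6]] [0.5653766  0.03966964 0.12720695] 5.990263639184551
[ 0.56627491  0.03528481 -0.29491688]
```

>>> step_arm([
  [[-2, 1, 5, 0.001, -1], [-1.6, 1, 10, 0, -1], [0, 0, 10, 0, -1], [0, 0, 10, 0, -1], [0, 0, 0, 0, -1]],
])

```text
clock: 15.17
eef_pos: [0.5649, 0.0345, 0.0894]
eef_rot: [-0.001, 0.803, 0.596, -0.002]
wrist_force: [-0.7, -0.5, -1.3]
grip_width: 0.0196
```

>>> step_arm([
  [[0, 0, 0, 0, -1], [0, 0, 0, 0, -1]],
])

```text
clock: 15.33
eef_pos: [0.5668, 0.0346, 0.092]
eef_rot: [-0.0, 0.803, 0.595, -0.0]
wrist_force: [0.0, 0.1, -1.0]
grip_width: 0.0198
```

```bash
python3 plan.py .5660 .0353 .09 -.295 -1 30; python3 - <<'E'
from h import *
c=snap('scene','s17')
f=lambda a,k:np.clip(255*(cv2.resize(a,None,fx=k,fy=k,interpolation=2)/170.)**.6,0,255).astype('uint8')
cv2.imwrite('pics/k3.png',f(cv2.imread('pics/s17.png')[190:290,190:300],7))
E
```

```text
now [0.5668 0.0346 0.092 ] psi -0.295 F [ 0.   0.1 -1. ] w 0.0198 t 15.3333
[[[0.4, -1.0, 2.0, -0.0, -1.0]]]
```

View pics/k3.png

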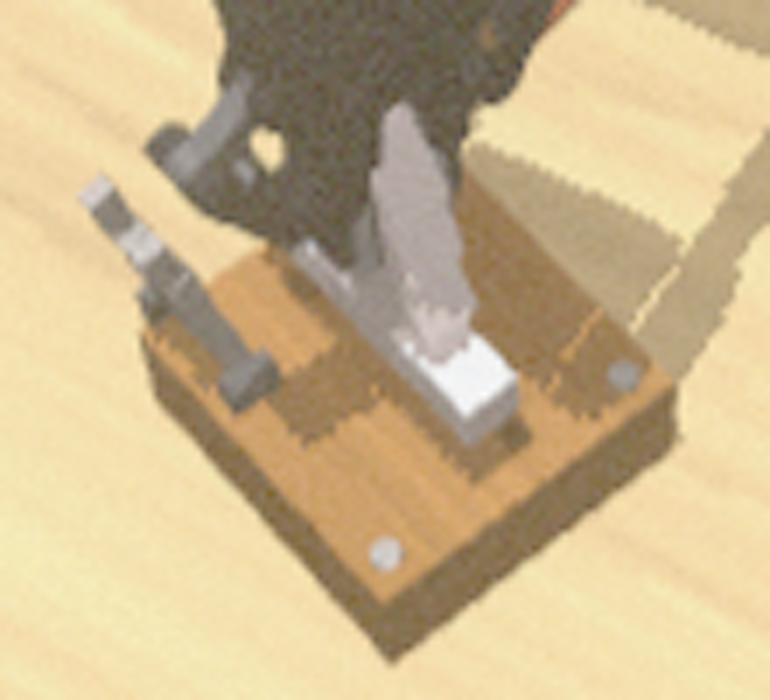

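```bash
python3 - <<'E'
from fit import *
S=load('s17')
A=lambda U,V:px(U,V,7,190,190)
z=.0836
P=unproj(S,*A(465,418),z)[:2];Q=unproj(S,*A(517,378),z)[:2]
th=-.295;ex=np.array([np.cos(th),np.sin(th)]);ey=np.array([-np.sin(th),np.cos(th)])
st=np.load('stand.npy')
for R,l in((P,(.01,.045)),(Q,(-.01,.045))):
    c=R-ex*l[0]-ey*l[1]; print(c,'rel stand mm',(c-st[:2])@ex*1e3,(c-st[:2])@ey*1e3)
tc=np.array([.5668,.0346]); print((tc-st[:2])@ex*1e3,(tc-st[:2])@ey*1e3)
# also stand in this same image via scene-only
for nm,X,uv in(('xy',(.058,.062,.045),(383,602)),('-x y',(-.058,.062,.045),(676,388)),):
    W=[*loc(st,X),X[2]]; print(nm,(proj(S,W)-[190,190])*7,uv)
E
```

```text
[0.56784686 0.03476133] rel stand mm 1.6562395108878012 -0.04384213167602156
[0.56750759 0.03449667] rel stand mm 1.408575745404182 -0.3957010380458931
0.7015066516895841 -0.5025635153646166
xy [383.46143054 604.01447799] (383, 602)
-x y [676.06835326 381.19881176] (676, 388)
```

>>> step_arm([
  [[0.3, -1.2, 4, 0, -1], [0, 0, 4, 0, -1], [0, 0, 4, 0, -1], [0, 0, 3, 0, -1], [0, 0, 2, 0, -1]],
])

```text
clock: 15.8
eef_pos: [0.5655, 0.0352, 0.0747]
eef_rot: [-0.0, 0.803, 0.596, -0.0]
wrist_force: [-0.3, -0.4, -0.8]
grip_width: 0.0195
```

>>> step_arm([
  [[0, 0, 2, 0, -1], [0, 0, 2, 0, -1], [0, 0, 0, 0, -1]],
])

```text
clock: 16.05
eef_pos: [0.5656, 0.0352, 0.0709]
eef_rot: [-0.0, 0.803, 0.595, -0.0]
wrist_force: [-0.4, 0.3, -1.0]
grip_width: 0.0194
```

>>> step_arm([
  [[0, 0, 3, 0, -1], [0, 0, 3, 0, -1], [0, 0, 3, 0, -1], [0, 0, 2, 0, -1], [0, 0, 0, 0, -1]],
])

```text
clock: 16.47
eef_pos: [0.5654, 0.0352, 0.0597]
eef_rot: [-0.0, 0.803, 0.595, -0.0]
wrist_force: [-0.2, 0.5, -1.0]
grip_width: 0.0193
```

>>> step_arm([
  [[0, 0, 2, 0, -1], [0, 0, 2, 0, -1], [0, 0, 1, 0, -1], [0, 0, 0, 0, -1]],
])

```text
clock: 16.8
eef_pos: [0.5656, 0.0352, 0.055]
eef_rot: [-0.0, 0.803, 0.596, -0.0]
wrist_force: [0.5, 0.5, -0.9]
grip_width: 0.0192
```

>>> step_arm([
  [[0, 0, 1, 0, -1], [0, 0, 1, 0, -1], [0, 0, 0, 0, -1]],
])

```text
clock: 17.05
eef_pos: [0.5657, 0.0352, 0.0531]
eef_rot: [-0.0, 0.803, 0.596, -0.0]
wrist_force: [-0.7, 0.0, -1.4]
grip_width: 0.0194
```

>>> step_arm([
  [[0, 0, 1, 0, -1], [0, 0, 0.5, 0, -1], [0, 0, 0, 0, -1]],
])

```text
clock: 17.3
eef_pos: [0.5659, 0.0352, 0.0524]
eef_rot: [0.0, 0.803, 0.595, 0.0]
wrist_force: [-1.8, -0.1, 6.8]
grip_width: 0.0197
```

```bash
python3 - <<'E'
from h import *
s=state();print(s['eef_pos'],s['wrist_force'])
c=snap('scene','s18')
f=lambda a,k:np.clip(255*(cv2.resize(a,None,fx=k,fy=k,interpolation=2)/170.)**.6,0,255).astype('uint8')
cv2.imwrite('pics/k4.png',f(cv2.imread('pics/s18.png')[190:290,190:300],7))
E
```

```text
[0.56594063 0.03523156 0.05242069] [-1.81255679 -0.06982091  6.77035297]
```

View pics/k4.png

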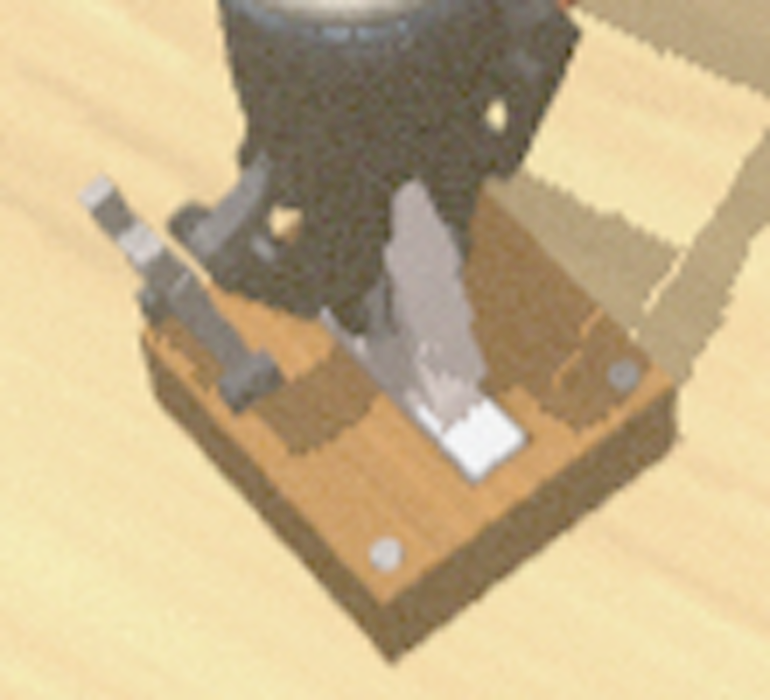

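>>> step_arm([
  [[0, 0, 0, 0, -0.5], [0, 0, 0, 0, -0.4], [0, 0, 0, 0, -0.2], [0, 0, 0, 0, -0.1], [0, 0, 0, 0, -0.1]],
], grip_force=20)

```text
clock: 17.77
eef_pos: [0.5657, 0.0352, 0.0517]
eef_rot: [-0.0, 0.803, 0.596, -0.0]
wrist_force: [0.4, -0.3, -0.4]
grip_width: 0.0383
```

```bash
python3 - <<'E'
from h import *
s=state();print(s['eef_pos'],s['wrist_force'],s['grip_width'])
c=snap('scene','s19')
f=lambda a,k:np.clip(255*(cv2.resize(a,None,fx=k,fy=k,interpolation=2)/170.)**.6,0,255).astype('uint8')
cv2.imwrite('pics/k5.png',f(cv2.imread('pics/s19.png')[190:290,190:300],7))
E
```

```text
[0.56574453 0.03521637 0.05166057] [ 0.41056209 -0.32698586 -0.41329344] 0.038304138210169876
```

View pics/k5.png

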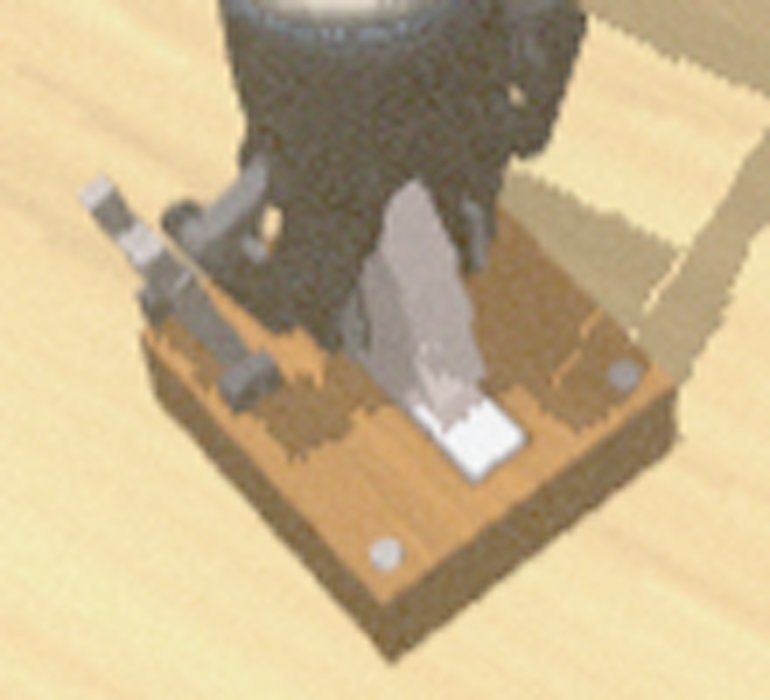

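Released and standing. I'll go straight up, slowly at first.

>>> step_arm([
  [[0, 0, -5, 0, -0.1], [0, 0, -15, 0, -0.1], [0, 0, -25, 0, -0.1], [0, 0, -30, 0, -0.1], [0, 0, -30, 0, -0.1]],
])

```text
clock: 18.23
eef_pos: [0.5652, 0.0352, 0.1578]
eef_rot: [-0.0, 0.803, 0.596, -0.001]
wrist_force: [0.9, -0.5, -0.0]
grip_width: 0.0383
```

>>> step_arm([
  [[0, 0, -30, 0, -0.1], [30, -20, -10, 0, -0.1], [35, -20, 0, 0, -0.1], [35, -20, 0, 0, -0.1], [35, -20, 0, 0, -0.1]],
])

```text
clock: 18.65
eef_pos: [0.5281, 0.189, 0.1978]
eef_rot: [0.0, 0.804, 0.595, 0.001]
wrist_force: [1.4, 0.9, 0.2]
grip_width: 0.0386
```

>>> step_arm([
  [[35, -20, 0, 0, -0.1], [30, -20, 0, 0, -0.1], [10, -10, 0, 0, -0.1], [0, 0, 0, 0, -0.1], [0, 0, 0, 0, -0.1]],
])

```text
clock: 19.07
eef_pos: [0.5021, 0.274, 0.1969]
eef_rot: [0.0, 0.803, 0.596, -0.0]
wrist_force: [-0.1, -0.7, -0.1]
grip_width: 0.0388
```

```bash
python3 - <<'E'
from h import *
s=state();print(s['eef_pos'],s['wrist_force'],s['clock'])
c=snap('scene','s20');t=snap('top','t20')
f=lambda a,k:np.clip(255*(cv2.resize(a,None,fx=k,fy=k,interpolation=2)/170.)**.6,0,255).astype('uint8')
cv2.imwrite('pics/l1.png',np.hstack([f(cv2.imread('pics/s20.png')[190:290,190:290],4),f(cv2.imread('pics/t20.png')[140:240,245:345],4)]))
E
```

```text
[0.50209958 0.27403734 0.19686222] [-0.05181791 -0.69384178 -0.07142895] 19.0667
```

View pics/l1.png

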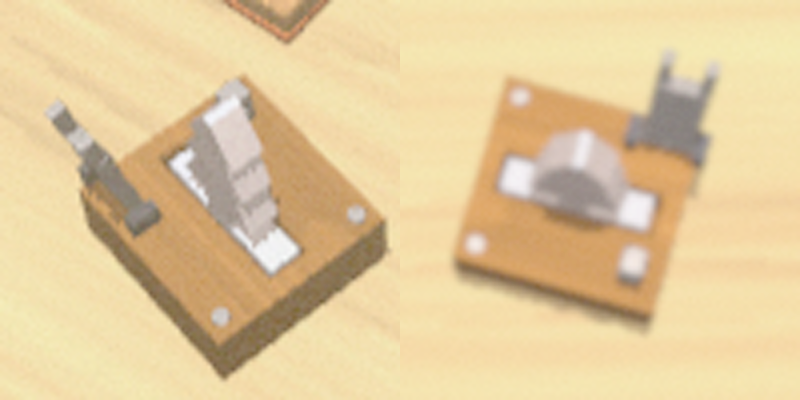

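View pics/s20.png

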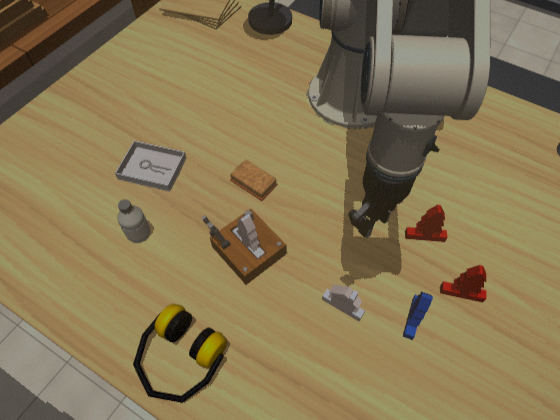

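View pics/t20.png

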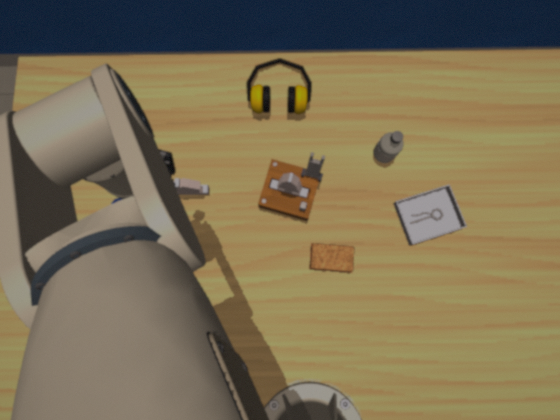

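```bash
python3 - <<'E'
from fit import *
S=load('s20');T=load('t20');st=np.load('stand.npy')
f=lambda a,k:np.clip(255*(cv2.resize(a,None,fx=k,fy=k,interpolation=2)/170.)**.6,0,255).astype('uint8')
out=[]
for n,c,o in(('s20',S,(220,195)),('t20',T,(260,155))):
    im=f(cv2.imread(f'pics/{n}.png')[o[1]:o[1]+65,o[0]:o[0]+50],8)
    pr=lambda X:tuple(int(v) for v in (proj(c,[*loc(st,X),X[2]])+.5-o)*8)
    for pts in([(a,b,.044) for a,b in((.01,.045),(.01,-.045),(-.01,-.045),(-.01,.045))],[(.01,.012,.116),(.01,-.012,.116),(-.01,-.012,.116),(-.01,.012,.116)],[(.01,.024,.09),(-.01,.024,.09)],[(.01,.028,.062),(-.01,.028,.062)],[(.01,-.028,.062),(-.01,-.028,.062)],[(.01,0,.142),(-.01,0,.142)]):
        for i in range(len(pts)): cv2.line(im,pr(pts[i]),pr(pts[(i+1)%len(pts)]),(0,0,255),1)
    out.append(im)
cv2.imwrite('pics/m1.png',np.hstack(out))
E
```

```text
(no output)
```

View pics/m1.png

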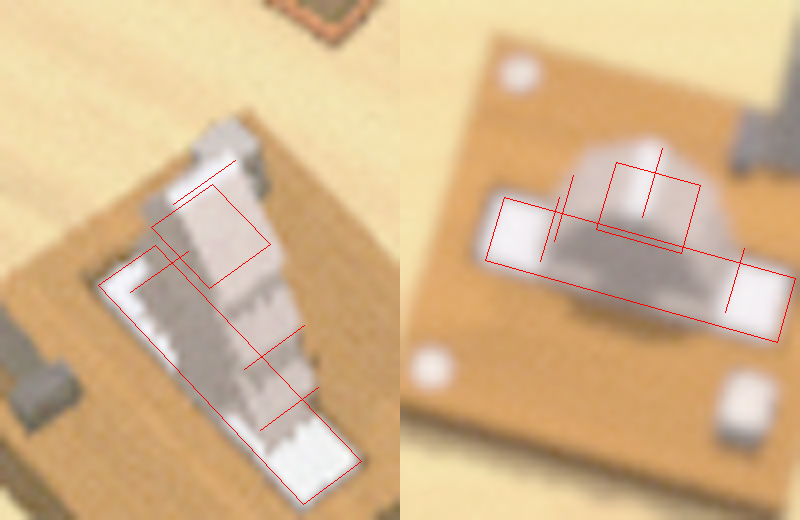

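```bash
python3 - <<'E'
from rig import *
print(finish_job())
E
```

```text
the job is handed in; nothing more can be done
None
```

The job is done and handed in after about 19 s of robot time. `finish_job()` gave no verdict, so the results below are from my own pictures and force readings.

- **Clip:** I gripped it by the loop and pulled it straight out along its −y, and the bar sprang open. The clip lies flat in the tray, with its loop and both legs well inside the walls.
- **Tree:** I gripped it across its 20 mm thickness and lowered it into the slot in small steps. The foot met the floor at about 7 N, at exactly the tool height expected for 20 mm above the bench. I then let go and lifted clear.
- **Last pictures:** The bar is open and the tree stands in the slot. Its outline matches the expected one to about 1 pixel (2 mm or less off centre, about 0.03 rad of tilt at most). The house, glue bottle and sanding block look unmoved, and the red and blue look-alikes were left alone. The gripper is well clear.

**One disagreement:** The real fingertips sat about 30 to 35 mm behind the reported TCP with the jaws half open, more than the description implies. I found this in the pictures, and no contact was felt in the tray with the reported TCP 19 mm below the bench top. I allowed for it in both grasps.

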